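# Wedge a self-closing parts-locker lid open and take out the bracket

### The arm

A 7-joint arm with a two-finger parallel gripper is mounted at the origin on the work surface. World frame = base frame: x ahead of the robot, y to its left, z up, the work surface at z = 0. Lengths are in mm, angles in rad, forces in N, time in s.
With the tool pointing down it reaches from about 400 to 900 mm from the base axis. Payload 5.5 kg.
Tool frame: the origin (TCP) lies at the very end of the fingers, on their centre line; the grasp point (between the pads) lies robot.grasp_offset behind it (robot.grasp_offset is the distance from the TCP to the grasp point, in mm); z points along the fingers, x is the direction in which the jaws open and shut, and the axes are right-handed (so a half turn about z gives the same grasp; the last joint's range is limited). The gripper opens to 92 mm and grips with 3 to 60 N. Pads are 19 mm wide; open, the fingers measure 130 mm over their backs; the gripper's body (75 mm by 190 mm) begins 47 mm behind the grasp point.
Start: joints at [1.511, 0.501, -0.427, 1.55, 0.221, 1.138, -0.21], TCP at [206.228, -616.417, 226.729] pointing down, gripper open.
Joint ranges: [-2.88, 2.88], [-0.31, 2.03], [-1.54, 1.56], [0.2, 2.42], [-1.41, 4.55], [0.19, 2.02], [-2.57, 2.57]. Speed limits (rad/s): [2.57, 2.57, 3.14, 3.14, 3.14, 3.14, 3.14].

### API

Orientations are given as a 3x3 rotation matrix whose columns are the frame's x, y, z axes.
In Python, from plant import robot gives the robot as it stands.
- The arm moves only by the shell command python3 -m creep 'ROWS' [FORCE]. ROWS is JSON, a list of rows, each an object of numbers: "wx", "wy", "wz": the turn, a rotation vector about the tool's x, y, z in rad; "x", "y", "z": the shift along the tool's x, y, z in mm; "jaw": the opening, from 0 (shut) to 1 (fully open). A call has 1 to 12 rows; each row shifts and turns the pose as measured when the row begins, along the tool's axes as they then stand; what a row does not reach is not made up. A row lasts 1/8 s, in which the tool goes at most 62.5 mm and 10.7 degrees, less where a joint would pass 70% of its speed; a pose out of reach is approached as far as the arm can. A call is refused whole if a number of a shift passes 62.5 or a number of a turn 0.188, either way. A call with a gripper value outside its range is refused whole. The fingers move at their own pace and stop on an object; FORCE is the grip in N (left out, the last holds). Time passes only in rows, so rows that do not move let the fingers close. It gives the time, the measured TCP pose, the force and the opening at its end, in the units of the state.
- robot.observe(): the state, without advancing time (a new reading comes with each control period).
- robot.get_image(name): name is "side" or "top" or "wrist"; returns a dict with "frame" (400x640x3 uint8, red, green, blue), "z_map" (400x640 float32, mm along the optical axis (not along the pixel's ray), 0 where there is no reading), "vfov" (degrees; the focal length in pixels is half the picture's height over the tangent of half this angle, whatever the lens; pixels are square), "cx", "cy" (the principal point, pixels), "k1" (the pictures are not rectified: a ray, as slopes to the right and down, at radius r is drawn at 1 + k1 r^2 times it, then the intrinsics apply), "R" (3x3) and "t" (3): a world point X has camera coordinates R X + t. Camera axes: x right, y down, z forward; pixel columns grow to the right and rows downward; lengths in mm; the calibration is good to about 2 mm. A picture is of the moment at which its call begins.
- robot.close_job(): hands the job in, once; it reports no verdict.
The state is a dict: "time_s": time; "qpos": joint angles; "joint_velocities": joint speeds; "joint_torque": joint torques, N m; "tool_pos": TCP position; "tcp_rot": TCP orientation; "contact_force": force on the tool from outside, world axes, zero at the start; "ft_torque": the same for the moment, N m; "opening": finger opening in mm.
Only numpy, scipy, OpenCV 4.12 (cv2) and the standard library are available. Lean on these libraries where they do the work, as an engineer would, in place of code of your own. Each camera call takes 0.05 s, during which the arm holds its last target.

### The job

The lid of the grey parts locker springs shut by itself: push the wooden wedge nose first along the table under the roller at the lid's side until the roller sits up on the wedge's flat top, so that the lid stays wide open with your hand off it. Then reach in, take out the ribbed metal bracket, leaving the round pulley in the locker, and set it down gently, base down, in the low open cardboard carton beside the locker. Leave the lid propped open on the wedge, and do not disturb the screwdriver or the jar.

Things in the scene. Friction and masses are not known exactly. Their poses are not given: they have to be found in the camera images.
- locker: Shallow grey sheet-steel box, fixed to the table, 200 (x) x 210 (y) x 55 mm high, walls and floor 5 mm, inner floor 5 mm above its origin. Origin: centre of its underside, on the table; z up. Its -x face looks roughly to the robot (yaw up to 0.15 rad). Its lid is hinged along the +y top edge; the free edge of the lid is at the -y side. The table is clear along its -x face.
- lid (a joint): Opening angle of the locker's lid (rad): 0 shut, stop at 1.4. The aluminium lid plate, 200 x 210 x 4 mm, lies on the rim (underside at z = 55 mm) and swings up about the locker's +y top edge. Spring and weight shut it with about 0.35 N m at every angle. With the roller on the wedge's flat top it stands at about 1.1 rad.
- lid_hinge (a point): Middle of the lid's hinge axis: the locker's +y top edge, 55 mm above the table. The axis runs along the locker's x.
- roller_mid (a point): Middle of a free-turning steel roller, 24 mm in diameter and 75 mm long, that sticks out from the lid past the locker's -x face, its axis along the locker's x. The axis is 75 mm from the hinge axis; shut, it is 55 mm above the table (underside 43 mm). The roller covers 10 to 85 mm out from the locker's -x face; its middle is 47.5 mm out.
- wedge_mid (a point): Loose wooden wedge on the table, 225 mm long (its y), 50 mm wide (x), 110 mm high, 0.4 kg. Point: middle of its tall block, 55 mm up. Flat top from y = -15 to +15 mm, then a 44 degree ramp down to the 18 mm high nose at y = +110. At the start +y (nose) lies within 0.45 rad of the locker's +y. Can be gripped across its width at the top, but the opening lid later comes in the way there.
- wedge_plate (a point): Middle of the rear face of the wedge's upright push plate, 22.5 mm up, 115 mm behind (-y of) the wedge's middle point; axes as the wedge's. The plate is 70 mm wide, 45 mm high, 12 mm thick, at the end of a low tail 30 mm wide and 22 mm high. Pushing the wedge all the way in under the roller takes some 10 to 15 N.
- bracket_mid (a point): Loose cast aluminium bracket on the locker's floor near the lid's free (-y) side: an upside-down T, base plate 60 (x) x 90 (y) x 8 mm, with an upright rib 20 mm thick (x), 90 mm long (y), its top 43 mm above the underside. 0.26 kg. Point: its centre, 21.5 mm above its underside; z up. The rib runs roughly along the locker's y.
- pulley: Loose dark steel pulley disc, 60 mm in diameter, 20 mm high with a hole, lying in the locker near the hinge. Stays there. Origin: centre of its underside.
- carton: Low open cardboard carton for finished parts, fixed to the table, to the right of (-y from) the locker: 150 (x) x 180 (y) x 65 mm high, walls and floor 5 mm; its thin flaps lean outward from the outside walls. Origin: centre of its underside; z up.
- screwdriver: Loose screwdriver lying on the table to the left of the locker; leave it alone. Origin near its middle.
- jar: Closed jar, 64 mm in diameter, 90 mm high, standing beyond the locker; leave it alone. Origin: centre of its underside.
There are look-alikes about, which are no part of the job. Of the things shaped like the part that bears wedge_mid, the wooden one is meant.

How it is judged:
By the outcome, as a careful person would: the job done as asked, in the order asked, and still so for the second after the job is handed in, with the robot touching nothing.
It also fails if it takes over 72 s, if anything falls off the work surface, if the arm or the gripper's body presses on something with over 40 N, if the wrist force passes 120 N, or if a joint passes its speed limit or range.

## Working session

There is one attempt and no reset: what is moved stays moved. The work goes in short steps, Python scripts to look and compute and a shell command to move; the robot and the scene stay as the last step left them, time stands still between calls to the robot, and variables do not carry over. Pictures are saved under pics/ and viewed, and the job is handed in when it is done.

```bash
ls; mkdir -p pics; cat > h.py <<'E'
from plant import robot
import numpy as np, cv2
def snap(name,fn):
    d=robot.get_image(name); cv2.imwrite('pics/'+fn+'.png',d['frame'][:,:,::-1]); np.savez('pics/'+fn+'.npz',**d); return d
def load(fn): return dict(np.load('pics/'+fn+'.npz'))
def K(d):
    f=200/np.tan(np.radians(float(d['vfov'])/2)); return np.array([[f,0,float(d['cx'])],[0,f,float(d['cy'])],[0,0,1]])
def rays(d,px):
    px=np.asarray(px,float).reshape(-1,1,2)
    u=cv2.undistortPoints(px,K(d),np.array([float(d['k1']),0,0,0])).reshape(-1,2)
    return np.c_[u,np.ones(len(u))]
def plane(d,px,z):
    R,t=d['R'],d['t']; r=rays(d,px)@R; c=-R.T@t
    return c+r*((z-c[2])/r[:,2])[:,None]
def depth(d,px):
    px=np.asarray(px).reshape(-1,2).astype(int); z=d['z_map'][px[:,1],px[:,0]]
    return (rays(d,px)*z[:,None]-d['t'])@d['R']
def proj(d,X):
    X=np.asarray(X,float).reshape(-1,3); 
    return cv2.projectPoints(X,cv2.Rodrigues(d['R'])[0],np.asarray(d['t'],float),K(d),np.array([float(d['k1']),0,0,0]))[0].reshape(-1,2)
E
python3 - <<'E'
from h import *
for n in('side','top','wrist'): d=snap(n,n+'0'); print(n,d['vfov'],d['k1'],-d['R'].T@d['t'])
print(robot.observe(),robot.grasp_offset)
E
```

```text
pics
side 46.99982701018311 -0.11382634425530129 [   13.52170488 -1433.13948774  1137.86713275]
top 44.1789325753352 0.008271789339118206 [ 365.86408302 -136.28927181 1562.3517002 ]
wrist 58.94646527423782 -0.05047510451283677 [ 269.59045433 -594.74571334  384.43846901]
{'time_s': 0.15, 'qpos': array([ 1.51118336,  0.50165278, -0.4268429 ,  1.55120069,  0.22079482,
        1.1382601 , -0.21028919]), 'joint_velocities': array([ 0.00169483, -0.00241028,  0.00056146, -0.00251481, -0.00134875,
        0.00029372,  0.00084996]), 'joint_torque': array([-6.42924715e-03, -5.67103064e+01, -5.82448304e+00, -2.79450291e+01,
       -6.85641076e-02,  2.66014697e-02,  5.08051414e-05]), 'tool_pos': array([ 206.0195334 , -615.93260846,  225.90894141]), 'tcp_rot': array([[ 3.17291332e-01, -9.48328033e-01, -3.90477482e-04],
       [-9.48326972e-01, -3.17291562e-01,  1.42116312e-03],
       [-1.47162404e-03, -8.06224121e-05, -9.99998914e-01]]), 'contact_force': array([-0.09440267, -0.51038101,  0.05969858]), 'ft_torque': array([ 0.00368491,  0.01845808, -0.04061722]), 'opening': 91.7466491408165} 18.8
```

View pics/side0.png

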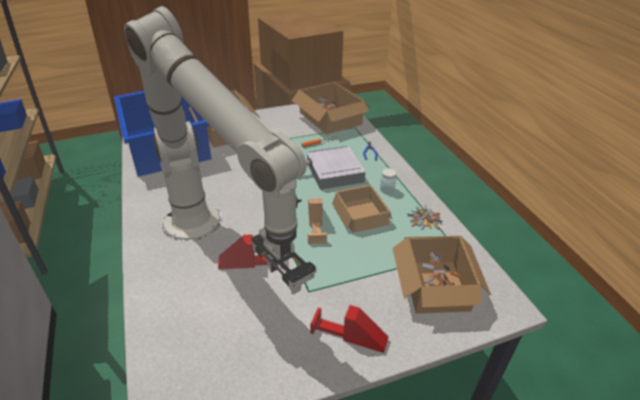

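View pics/top0.png

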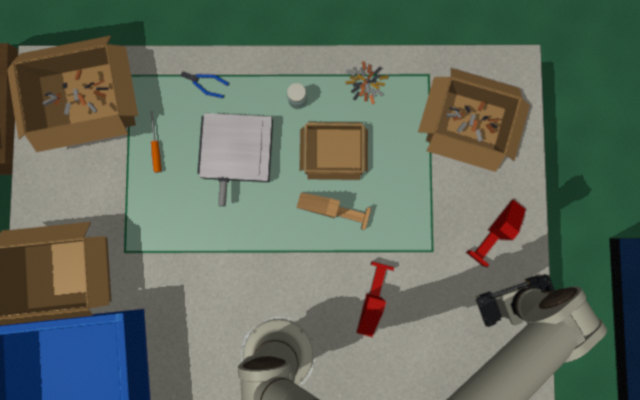

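View pics/wrist0.png

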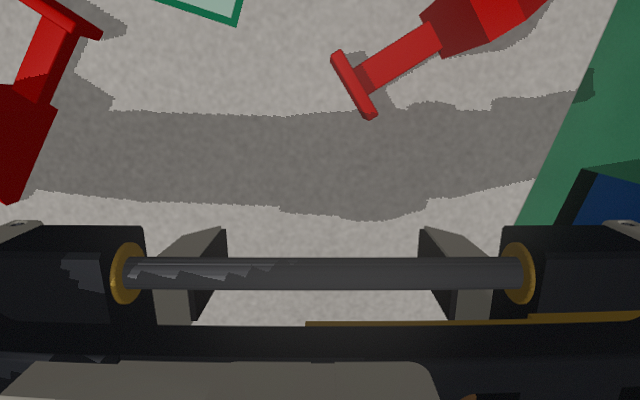

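```bash
python3 - <<'E'
from h import *
d=load('top0'); f=d['frame']
c=f[95:245,120:400]; cv2.imwrite('pics/crop0.png',cv2.resize(c,None,fx=2.85,fy=2.85,interpolation=cv2.INTER_CUBIC)[:,:,::-1])
# height map via depth
v,u=np.mgrid[0:400,0:640]; px=np.c_[u.ravel(),v.ravel()]
P=depth(d,px).reshape(400,640,3)
np.save('pics/P0.npy',P)
hsv=cv2.cvtColor(f,cv2.COLOR_RGB2HSV)
def rect(m,name):
    n,l,s,cc=cv2.connectedComponentsWithStats(m.astype(np.uint8))
    for i in range(1,n):
        if s[i,4]>60:
            pts=P[l==i]; ((cx,cy),(w,h),a)=cv2.minAreaRect(pts[:,:2].astype(np.float32))
            print(name,s[i],'c',round(cx),round(cy),'wh',round(w),round(h),round(a,1),'z',np.percentile(pts[:,2],[5,50,95]).round())
roi=np.zeros((400,640),bool); roi[80:248,130:425]=1
h=P[...,2]
rect(roi&(h>12),'h12'); rect(roi&(h>100),'h100'); rect(roi&(h>35)&(h<80),'h35-80')
E
```

```text
h12 [130  80   8  45 230] c 557 189 wh 748 110 51.1 z [ 19.  99. 111.]
h12 [287  84  20  25 414] c 794 -57 wh 59 59 88.2 z [28. 87. 94.]
h12 [417 109   8  24 101] c 709 -444 wh 19 74 75.0 z [81. 88. 98.]
h12 [151 110  11  63 311] c 502 181 wh 672 154 53.9 z [14. 22. 30.]
h12 [ 197  114   76   93 4912] c 534 88 wh 488 277 23.6 z [52. 59. 65.]
h12 [ 299  122   64   59 1327] c 544 -161 wh 196 356 89.8 z [18. 52. 68.]
h12 [364 127   4  45 173] c 522 -230 wh 59 359 68.5 z [18. 44. 65.]
h12 [ 296  193   75   37 1070] c 417 -163 wh 226 112 77.1 z [ 18.  50. 112.]
h100 [130 103   7  13  62] c 550 160 wh 697 35 55.3 z [101. 105. 115.]
h100 [320 198  20  20 231] c 418 -150 wh 45 108 73.6 z [102. 109. 115.]
h35-80 [287  93  20  14 108] c 782 -60 wh 34 62 11.6 z [40. 60. 76.]
h35-80 [ 197  114   75   93 4801] c 593 139 wh 220 286 86.8 z [53. 59. 65.]
h35-80 [300 122  63  57 965] c 629 -164 wh 192 178 89.8 z [38. 60. 69.]
h35-80 [364 127   3  45 108] c 629 -269 wh 9 135 89.5 z [36. 52. 66.]
h35-80 [301 194  20  19 236] c 462 -100 wh 52 50 73.3 z [38. 57. 78.]
h35-80 [361 208  10  22  91] c 414 -271 wh 12 69 73.8 z [38. 44. 51.]
```

View pics/crop0.png

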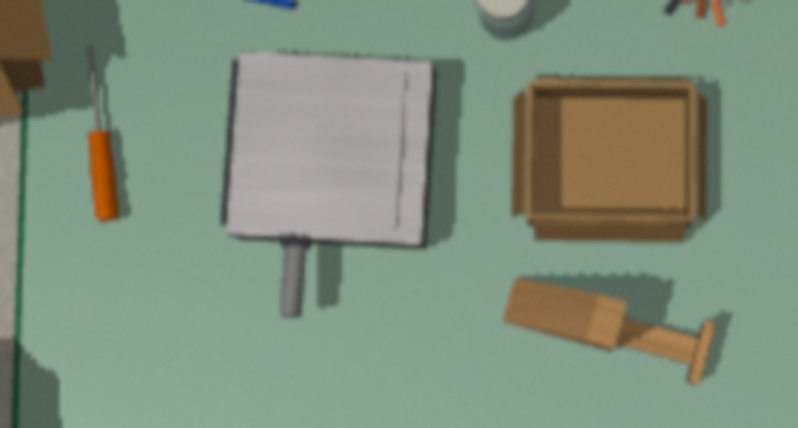

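```bash
python3 - <<'E'
from h import *
d=load('top0'); P=np.load('pics/P0.npy')
def cp(*a): return np.array(a,float)/2.85+[120,95]
def ctop(*a,z): return plane(d,cp(*a)-0.3,z).round(1)
L=ctop((238,53),(433,62),(425,245),(228,235),z=59); print('lid',L, np.linalg.norm(np.diff(L[[0,1,2,3,0]],axis=0),axis=1))
print('roller',ctop((293,240),(291,316),(282,316),(300,316),z=55))
# component lid+roller contours by depth
h=P[...,2]
m=np.zeros((400,640),np.uint8); m[100:215,185:280]=(h[100:215,185:280]>35)
yy,xx=np.nonzero(m); Z=P[m>0]
lid=Z[(Z[:,2]>56)&(Z[:,2]<66)]
# roller px: pixels below row 184 
rp=[(x,y) for x,y in zip(xx,yy) if y>=185 and h[y,x]>45]
rp=np.array(rp); print(len(rp), rp.min(0),rp.max(0)); vx,vy,x0,y0=cv2.fitLine(rp.astype(np.float32),2,0,.01,.01).ravel(); print('rollerline',vx,vy,plane(d,[[x0,y0]],57).round(1))
R=cv2.minAreaRect(plane(d,rp,57)[:,:2].astype(np.float32)); print('roller rect',R)
# wedge
def comp(x0,x1,y0,y1,lo,hi,z):
    yy,xx=np.nonzero((h[y0:y1,x0:x1]>lo)&(h[y0:y1,x0:x1]<hi)); px=np.c_[xx+x0,yy+y0]
    q=plane(d,px,z) if z is not None else P[px[:,1],px[:,0]]
    return q,cv2.minAreaRect(q[:,:2].astype(np.float32))
print('plate',comp(355,380,200,235,38,55,45)[1])
q,r=comp(296,375,190,232,104,118,110); print('top',r,q.mean(0))
q,r=comp(296,375,190,232,25,130,None); print('ramp+all',r)
for z0 in range(20,110,15):
    q=comp(296,350,190,232,z0,z0+15,None)[0]; print(z0,len(q),q.mean(0).round(1))
C=ctop((530,82),(693,82),(693,217),(530,217),z=65); print('carton',C,C.mean(0))
E
```

```text
lid [[740.1 232.1  59. ]
 [729.9  19.9  59. ]
 [529.7  27.   59. ]
 [540.8 239.2  59. ]] [212.44500465 200.32585954 212.49011742 199.42642754]
roller [[535.7 170.   55. ]
 [453.6 170.9  55. ]
 [453.6 180.5  55. ]
 [453.6 161.2  55. ]]
182 [191 185] [262 211]
rollerline 0.7672152 -0.6413897 [[483.9 168.8  57. ]]
roller rect ((480.1949462890625, 156.9477996826172), (75.54308319091797, 219.09823608398438), 3.2295644283294678)
plate ((414.1414489746094, -270.2507019042969), (12.115497589111328, 68.91979217529297), 74.24899291992188)
top ((444.69842529296875, -161.1466827392578), (39.3665885925293, 50.130157470703125), 75.76435852050781) [ 444.9351496  -163.02611941  110.        ]
ramp+all ((437.3162536621094, -169.85293579101562), (221.83929443359375, 69.13290405273438), 77.06599426269531)
20 165 [ 448.9 -138.7   25.7]
35 77 [463.1 -87.9  42.4]
50 87 [ 459.7 -101.9   57. ]
65 84 [ 456.4 -115.5   72.4]
80 85 [ 453.2 -130.2   87.2]
95 177 [ 446.4 -155.4  104.8]
carton [[ 706.3  -85.9   65. ]
 [ 706.  -262.3   65. ]
 [ 558.9 -261.1   65. ]
 [ 559.1  -86.1   65. ]] [ 632.575 -173.85    65.   ]
```

The top view shows the locker with its lid shut at crop (330,150) and the roller at (291,278). The wooden wedge runs from its nose at (510,300) to its plate at (700,352). The carton is at (612,150), the screwdriver at (103,175). The measured sizes match the given ones: lid 200 x 212, plate 12 x 69, flat top at z = 110.

I'll turn the jaws to suit the wedge first.

```bash
python3 -m creep '[{"wz":-0.164},{"wz":-0.164},{"wz":-0.164},{"wz":-0.164},{"wz":-0.164},{"wz":-0.164}]' 20
cat > st.py <<'E'
from h import *
import sys
def go(target,Rt=None):
    o=robot.observe(); R=o['tcp_rot']; 
    print('t',round(o['time_s'],2),'pos',o['tool_pos'].round(1),'F',o['contact_force'].round(1),'open',round(o['opening'],1)); print(R.round(3))
    print('shift tool',(R.T@(np.array(target,float)-o['tool_pos'])).round(1))
    if Rt is not None: print('turn tool',(cv2.Rodrigues(R.T@Rt)[0].ravel()).round(3))
def down(yaw,tilt=0):
    # jaw axis at yaw in world; 
    x=np.array([np.cos(yaw),np.sin(yaw),0]); z=np.array([0,0,-1.]); y=np.cross(z,x)
    return np.c_[x,y,z]
E
python3 - <<'E'
from st import *
go([443,-165,200],down(-.263))
E
```

```text
t 0.15 pos [ 206.  -615.9  225.9] F [-0.1 -0.5  0.1] open 91.7
[[ 0.317 -0.948 -0.   ]
 [-0.948 -0.317  0.001]
 [-0.001 -0.    -1.   ]]
shift tool [-352.4 -367.8   26.5]
turn tool [-0.001  0.001 -0.985]schema error: expected keys wx, wy, wz, x, y, z, jaw
```

```bash
python3 -m creep '[{"wx":0,"wy":0,"wz":-0.164,"x":0,"y":0,"z":0,"jaw":1},{"wx":0,"wy":0,"wz":-0.164,"x":0,"y":0,"z":0,"jaw":1},{"wx":0,"wy":0,"wz":-0.164,"x":0,"y":0,"z":0,"jaw":1},{"wx":0,"wy":0,"wz":-0.164,"x":0,"y":0,"z":0,"jaw":1},{"wx":0,"wy":0,"wz":-0.164,"x":0,"y":0,"z":0,"jaw":1},{"wx":0,"wy":0,"wz":-0.164,"x":0,"y":0,"z":0,"jaw":1}]' 20
python3 - <<'E'
from st import *
go([443,-165,200],down(-.263))
E
```

```text
time_s: 0.9
tool_pos: [205.3, -614.3, 223.3]
tcp_rot: [[0.973, -0.23, -0.002], [-0.23, -0.973, 0.006], [-0.004, -0.005, -1.0]]
contact_force: [-0.8, 0.5, 0.0]
opening: 92.0
t 0.9 pos [ 205.3 -614.3  223.3] F [-0.8  0.5  0. ] open 92.0
[[ 0.973 -0.23  -0.002]
 [-0.23  -0.973  0.006]
 [-0.004 -0.005 -1.   ]]
shift tool [ 128.  -491.8   25.4]
turn tool [-0.005  0.004  0.031]
```

```bash
python3 -m creep '[{"wx":0,"wy":0,"wz":0.03,"x":14,"y":-56,"z":0,"jaw":1},{"wx":0,"wy":0,"wz":0,"x":14,"y":-56,"z":0,"jaw":1},{"wx":0,"wy":0,"wz":0,"x":14,"y":-56,"z":0,"jaw":1},{"wx":0,"wy":0,"wz":0,"x":14,"y":-56,"z":0,"jaw":1},{"wx":0,"wy":0,"wz":0,"x":14,"y":-56,"z":0,"jaw":1},{"wx":0,"wy":0,"wz":0,"x":14,"y":-56,"z":0,"jaw":1},{"wx":0,"wy":0,"wz":0,"x":14,"y":-56,"z":0,"jaw":1},{"wx":0,"wy":0,"wz":0,"x":14,"y":-56,"z":0,"jaw":1}]'
python3 - <<'E'
from st import *
go([443,-165,200],down(-.263))
snap('wrist','w1');snap('top','t1')
E
```

```text
time_s: 1.9
tool_pos: [431.1, -203.5, 223.1]
tcp_rot: [[0.963, -0.271, -0.002], [-0.271, -0.963, 0.005], [-0.004, -0.005, -1.0]]
contact_force: [0.7, 0.2, 0.0]
opening: 91.8
t 1.9 pos [ 431.1 -203.5  223.1] F [0.7 0.2 0. ] open 91.8
[[ 0.963 -0.271 -0.002]
 [-0.271 -0.963  0.005]
 [-0.004 -0.005 -1.   ]]
shift tool [  1.2 -40.2  23.2]
turn tool [-0.005  0.004 -0.011]
```

View pics/w1.png

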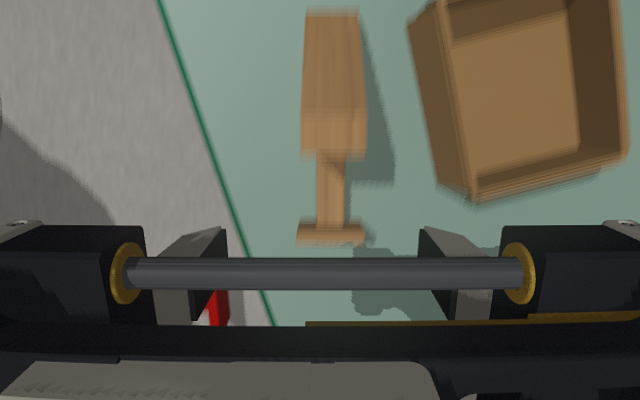

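The wrist view shows the wooden wedge straight ahead: nose at the top (332,12), rear top edge at about (302,152)-(366,158), plate at (331,232).

```bash
python3 - <<'E'
from st import *
d=load('w1')
print(plane(d,[(301,150),(365,156),(303,107),(367,110)],110).round(1))
print('plate top', plane(d,[(298,232),(364,232),(298,242),(364,242)],45).round(1))
print('nose top', plane(d,[(307,11),(358,12)],18).round(1))
print(depth(d,[(335,135),(331,232),(332,60)]).round(1))
E
```

```text
[[ 423.4 -168.   110. ]
 [ 469.7 -185.8  110. ]
 [ 434.1 -137.4  110. ]
 [ 479.7 -152.5  110. ]]
plate top [[ 390.6 -253.4   45. ]
 [ 454.9 -271.5   45. ]
 [ 387.5 -263.8   45. ]
 [ 452.3 -282.    45. ]]
nose top [[457.8 -52.   18. ]
 [504.2 -66.   18. ]]
[[ 451.6 -164.   110.4]
 [ 421.4 -269.    27.1]
 [ 466.5 -105.9   61.3]]
```

```bash
python3 -m creep '[{"wx":0,"wy":0,"wz":0,"x":0,"y":-33,"z":0,"jaw":1},{"wx":0,"wy":0,"wz":0,"x":0,"y":0,"z":0,"jaw":1},{"wx":0,"wy":0,"wz":0,"x":0,"y":0,"z":0,"jaw":1}]'
python3 - <<'E'
from st import *
go([443,-165,200],down(-.27))
d=snap('wrist','w2')
d2=load('t1')
P=depth(d2,np.c_[np.mgrid[0:400,0:640][1].ravel(),np.mgrid[0:400,0:640][0].ravel()]).reshape(400,640,3)
print(proj(d,[(443,-165,110),(451,-162,110)]))
E
```

```text
time_s: 2.38
tool_pos: [442.2, -165.3, 223.6]
tcp_rot: [[0.966, -0.257, -0.001], [-0.257, -0.966, 0.007], [-0.003, -0.007, -1.0]]
contact_force: [0.4, -0.5, -0.4]
opening: 91.7
t 2.38 pos [ 442.2 -165.3  223.6] F [ 0.4 -0.5 -0.4] open 91.7
[[ 0.966 -0.257 -0.001]
 [-0.257 -0.966  0.007]
 [-0.003 -0.007 -1.   ]]
shift tool [ 0.7 -0.3 23.6]
turn tool [-0.007  0.003  0.01 ]
[[323.73339454 190.16847655]
 [332.55085071 184.05886368]]
```

View pics/w2.png

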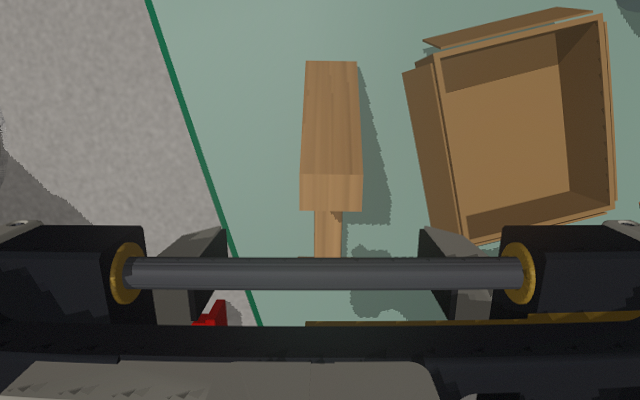

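```bash
python3 - <<'E'
from st import *
d=load('w2')
print(plane(d,[(299,211),(363,211),(301,175),(363,175),(331,193)],110).round(1))
print('nose', plane(d,[(305,61),(357,61)],18).round(1))
print(depth(d,[(331,193),(331,208)]).round(1))
E
```

```text
[[ 419.3 -176.5  110. ]
 [ 469.1 -189.8  110. ]
 [ 428.9 -148.6  110. ]
 [ 475.9 -161.1  110. ]
 [ 448.  -168.7  110. ]]
nose [[453.2 -56.2  18. ]
 [502.3 -69.3  18. ]]
[[ 448.  -168.6  110.3]
 [ 444.8 -180.8  109.8]]
```

```bash
python3 -m creep '[{"wx":-0.006,"wy":0,"wz":0.015,"x":4,"y":0,"z":40,"jaw":1},{"wx":0,"wy":0,"wz":0,"x":0,"y":0,"z":40,"jaw":1},{"wx":0,"wy":0,"wz":0,"x":0,"y":0,"z":40,"jaw":1},{"wx":0,"wy":0,"wz":0,"x":0,"y":0,"z":25,"jaw":1},{"wx":0,"wy":0,"wz":0,"x":0,"y":0,"z":0,"jaw":0},{"wx":0,"wy":0,"wz":0,"x":0,"y":0,"z":0,"jaw":0},{"wx":0,"wy":0,"wz":0,"x":0,"y":0,"z":0,"jaw":0},{"wx":0,"wy":0,"wz":0,"x":0,"y":0,"z":0,"jaw":0},{"wx":0,"wy":0,"wz":0,"x":0,"y":0,"z":0,"jaw":0}]' 25
python3 - <<'E'
from st import *
go([443,-165,75],down(-.27))
E
```

```text
time_s: 3.55
tool_pos: [447.0, -175.5, 77.7]
tcp_rot: [[0.958, -0.286, 0.002], [-0.286, -0.958, -0.004], [0.003, 0.003, -1.0]]
contact_force: [0.2, -0.6, -1.8]
opening: 49.8
t 3.55 pos [ 447.  -175.5   77.7] F [ 0.2 -0.6 -1.8] open 49.8
[[ 0.958 -0.286  0.002]
 [-0.286 -0.958 -0.004]
 [ 0.003  0.003 -1.   ]]
shift tool [-6.8 -8.9  2.6]
turn tool [ 0.003 -0.003 -0.02 ]
```

```bash
python3 -m creep '[{"wx":0,"wy":0,"wz":-0.06,"x":0,"y":-10,"z":0,"jaw":0},{"wx":0,"wy":0,"wz":-0.06,"x":0,"y":-15,"z":0,"jaw":0},{"wx":0,"wy":0,"wz":-0.06,"x":0,"y":-20,"z":0,"jaw":0},{"wx":0,"wy":0,"wz":-0.06,"x":0,"y":-25,"z":0,"jaw":0},{"wx":0,"wy":0,"wz":0,"x":4,"y":-25,"z":0,"jaw":0},{"wx":0,"wy":0,"wz":0,"x":4,"y":-25,"z":0,"jaw":0},{"wx":0,"wy":0,"wz":0,"x":0,"y":0,"z":0,"jaw":0}]'
python3 - <<'E'
from st import *
go([484.4,61.3,78],down(-.045))
E
```

```text
time_s: 4.42
tool_pos: [469.5, -46.6, 77.6]
tcp_rot: [[1.0, -0.021, 0.003], [-0.021, -1.0, -0.004], [0.003, 0.004, -1.0]]
contact_force: [0.9, -0.2, -2.9]
opening: 49.8
t 4.42 pos [469.5 -46.6  77.6] F [ 0.9 -0.2 -2.9] open 49.8
[[ 1.    -0.021  0.003]
 [-0.021 -1.    -0.004]
 [ 0.003  0.004 -1.   ]]
shift tool [  12.7 -108.2   -0.7]
turn tool [ 0.003 -0.003  0.024]
```

```bash
python3 -m creep '[{"wx":0,"wy":0,"wz":0.024,"x":4,"y":-25,"z":0,"jaw":0},{"wx":0,"wy":0,"wz":0,"x":4,"y":-25,"z":0,"jaw":0},{"wx":0,"wy":0,"wz":0,"x":2,"y":-20,"z":0,"jaw":0},{"wx":0,"wy":0,"wz":0,"x":0,"y":-10,"z":0,"jaw":0},{"wx":0,"wy":0,"wz":0,"x":0,"y":0,"z":0,"jaw":0}]'
python3 - <<'E'
from st import *
go([484.4,61.3,78],down(-.045))
d=snap('top','t2');f=d['frame'];c=f[95:245,120:400]; cv2.imwrite('pics/crop2.png',cv2.resize(c,None,fx=2.85,fy=2.85,interpolation=cv2.INTER_CUBIC)[:,:,::-1])
snap('wrist','w3')
E
```

```text
time_s: 5.05
tool_pos: [481.9, 29.9, 77.4]
tcp_rot: [[0.999, -0.043, 0.001], [-0.043, -0.999, -0.012], [0.001, 0.012, -1.0]]
contact_force: [0.1, 1.7, -1.7]
opening: 50.0
t 5.05 pos [481.9  29.9  77.4] F [ 0.1  1.7 -1.7] open 50.0
[[ 0.999 -0.043  0.001]
 [-0.043 -0.999 -0.012]
 [ 0.001  0.012 -1.   ]]
shift tool [  1.2 -31.5  -1. ]
turn tool [ 0.012 -0.001  0.002]
```

View pics/crop2.png

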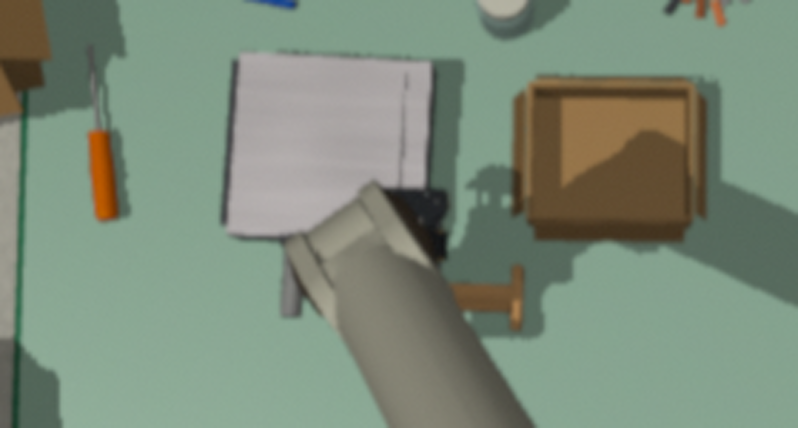

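View pics/w3.png

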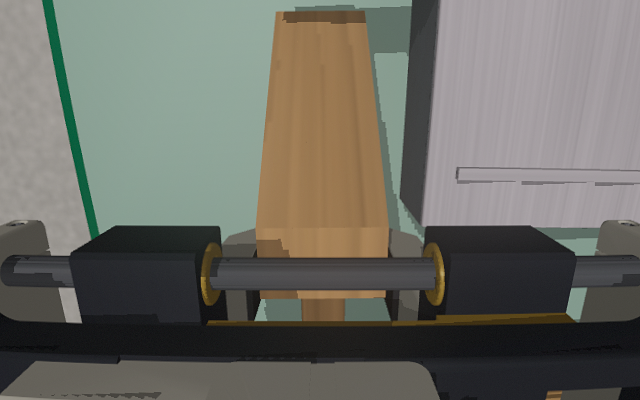

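```bash
python3 -m creep '[{"wx":0,"wy":0,"wz":0,"x":1,"y":-15,"z":0,"jaw":0},{"wx":0,"wy":0,"wz":0,"x":0,"y":-12,"z":0,"jaw":0},{"wx":0,"wy":0,"wz":0,"x":0,"y":0,"z":0,"jaw":0}]'
python3 - <<'E'
from st import *
go([484.4,61.3,78],down(-.045))
d=snap('top','t3')
P=depth(d,np.c_[np.mgrid[0:400,0:640][1].ravel(),np.mgrid[0:400,0:640][0].ravel()]).reshape(400,640,3)
s=P[180:225,285:315]; m=(s[...,2]>38)&(s[...,2]<55); print(cv2.minAreaRect(s[m][:,:2].astype(np.float32)))
E
```

```text
time_s: 5.52
tool_pos: [483.8, 51.2, 77.0]
tcp_rot: [[0.999, -0.049, -0.002], [-0.049, -0.999, -0.018], [-0.001, 0.018, -1.0]]
contact_force: [-0.3, 3.5, 2.0]
opening: 49.8
t 5.53 pos [483.8  51.2  77. ] F [-0.3  3.5  2. ] open 49.8
[[ 0.999 -0.049 -0.002]
 [-0.049 -0.999 -0.018]
 [-0.001  0.018 -1.   ]]
shift tool [  0.1 -10.1  -1.2]
turn tool [ 0.018  0.001 -0.004]
((474.6072082519531, -49.33452606201172), (68.41008758544922, 12.402732849121094), 0.33741995692253113)
```

```bash
python3 -m creep '[{"wx":0,"wy":0,"wz":0,"x":0,"y":0,"z":0,"jaw":0.75},{"wx":0,"wy":0,"wz":0,"x":0,"y":0,"z":0,"jaw":0.75},{"wx":0,"wy":0,"wz":0,"x":0,"y":0,"z":-10,"jaw":0.75},{"wx":0,"wy":0,"wz":0,"x":0,"y":0,"z":-30,"jaw":0.75},{"wx":0,"wy":0,"wz":0,"x":0,"y":0,"z":-30,"jaw":0.75},{"wx":0.1,"wy":0,"wz":0,"x":0,"y":40,"z":0,"jaw":0.27},{"wx":0.1,"wy":0,"wz":0,"x":0,"y":40,"z":0,"jaw":0.27},{"wx":0,"wy":0,"wz":0,"x":0,"y":40,"z":0,"jaw":0.27},{"wx":0,"wy":0,"wz":0,"x":0,"y":20,"z":0,"jaw":0.27}]'
python3 - <<'E'
from st import *
go([478,-85,26],down(-.045)@cv2.Rodrigues(np.array([.2,0,0]))[0])
E
```

```text
time_s: 6.7
tool_pos: [479.7, -86.3, 139.4]
tcp_rot: [[0.999, -0.037, 0.013], [-0.039, -0.982, 0.186], [0.005, -0.187, -0.982]]
contact_force: [0.8, 0.4, 0.1]
opening: 33.3
t 6.7 pos [479.7 -86.3 139.4] F [0.8 0.4 0.1] open 33.3
[[ 0.999 -0.037  0.013]
 [-0.039 -0.982  0.186]
 [ 0.005 -0.187 -0.982]]
shift tool [ -2.4  20.  111.6]
turn tool [ 0.012 -0.004  0.007]
```

```bash
python3 -m creep '[{"wx":0.012,"wy":0,"wz":0.007,"x":-1,"y":10,"z":40,"jaw":0.27},{"wx":0,"wy":0,"wz":0,"x":0,"y":6,"z":35,"jaw":0.27},{"wx":0,"wy":0,"wz":0,"x":0,"y":4,"z":25,"jaw":0.27},{"wx":0,"wy":0,"wz":0,"x":0,"y":0,"z":0,"jaw":0.27}]'
python3 - <<'E'
from st import *
go([478,-70,26],down(-.045)@cv2.Rodrigues(np.array([.2,0,0]))[0])
snap('wrist','w4');
d=snap('top','t4');f=d['frame'];c=f[95:245,120:400]; cv2.imwrite('pics/crop4.png',cv2.resize(c,None,fx=2.85,fy=2.85,interpolation=cv2.INTER_CUBIC)[:,:,::-1])
E
```

```text
time_s: 7.2
tool_pos: [481.5, -86.6, 36.7]
tcp_rot: [[0.999, -0.045, 0.016], [-0.047, -0.979, 0.198], [0.007, -0.198, -0.98]]
contact_force: [-0.8, -0.7, 0.7]
opening: 25.0
t 7.2 pos [481.5 -86.6  36.7] F [-0.8 -0.7  0.7] open 25.0
[[ 0.999 -0.045  0.016]
 [-0.047 -0.979  0.198]
 [ 0.007 -0.198 -0.98 ]]
shift tool [ -4.3 -14.   13.8]
turn tool [ 0.001 -0.007 -0.   ]
```

View pics/w4.png

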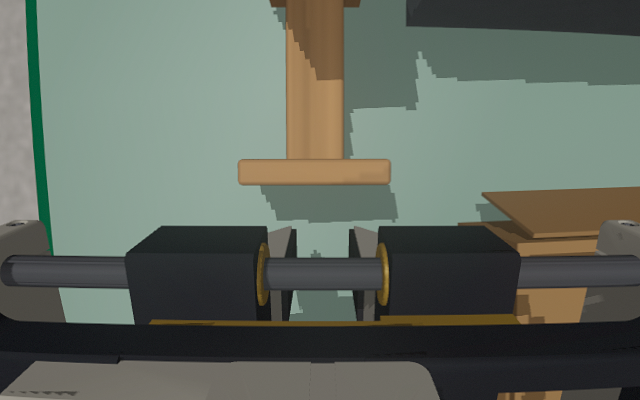

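View pics/crop4.png

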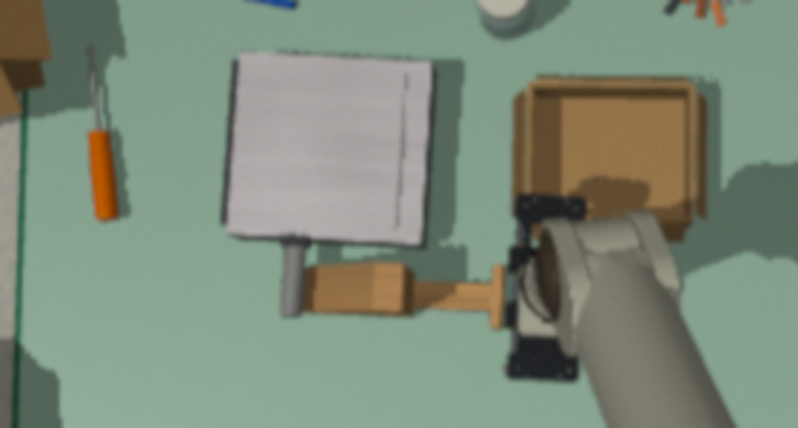

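```bash
python3 -m creep '[{"wx":0,"wy":0,"wz":0,"x":-4,"y":0,"z":11,"jaw":0.27},{"wx":0,"wy":0,"wz":0,"x":0,"y":-14,"z":3,"jaw":0.27},{"wx":0,"wy":0,"wz":0,"x":0,"y":-12,"z":2.4,"jaw":0.27},{"wx":0,"wy":0,"wz":0,"x":0,"y":-12,"z":2.4,"jaw":0.27},{"wx":0,"wy":0,"wz":0,"x":0,"y":-12,"z":2.4,"jaw":0.27}]'
python3 - <<'E'
from st import *
go([478,-44,26],down(-.045)@cv2.Rodrigues(np.array([.2,0,0]))[0])
E
```

```text
time_s: 7.92
tool_pos: [483.7, -35.8, 29.2]
tcp_rot: [[0.999, -0.046, 0.024], [-0.05, -0.981, 0.188], [0.015, -0.189, -0.982]]
contact_force: [-1.4, -12.5, 1.3]
opening: 25.0
t 7.92 pos [483.7 -35.8  29.2] F [ -1.4 -12.5   1.3] open 25.0
[[ 0.999 -0.046  0.024]
 [-0.05  -0.981  0.188]
 [ 0.015 -0.189 -0.982]]
shift tool [-5.3  9.   1.5]
turn tool [ 0.01  -0.015 -0.002]
```

```bash
python3 -m creep '[{"wx":0,"wy":-0.015,"wz":0,"x":0,"y":-12,"z":2.4,"jaw":0.27},{"wx":0,"wy":0,"wz":0,"x":0,"y":-12,"z":2.4,"jaw":0.27}]'
python3 - <<'E'
from st import *
go([478,-44,26],down(-.045)@cv2.Rodrigues(np.array([.2,0,0]))[0])
snap('wrist','w5');
d=snap('top','t5');f=d['frame'];c=f[95:245,120:400]; cv2.imwrite('pics/crop5.png',cv2.resize(c,None,fx=2.85,fy=2.85,interpolation=cv2.INTER_CUBIC)[:,:,::-1])
E
```

```text
time_s: 8.18
tool_pos: [485.3, -18.4, 29.0]
tcp_rot: [[0.999, -0.05, 0.009], [-0.051, -0.983, 0.178], [-0.001, -0.178, -0.984]]
contact_force: [-1.6, -13.6, 5.3]
opening: 24.6
t 8.18 pos [485.3 -18.4  29. ] F [ -1.6 -13.6   5.3] open 24.6
[[ 0.999 -0.05   0.009]
 [-0.051 -0.983  0.178]
 [-0.001 -0.178 -0.984]]
shift tool [-6.  26.  -1.6]
turn tool [ 0.021 -0.001 -0.006]
```

View pics/w5.png

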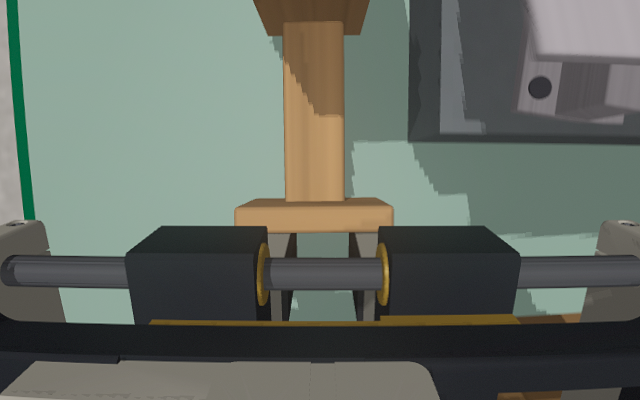

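View pics/crop5.png

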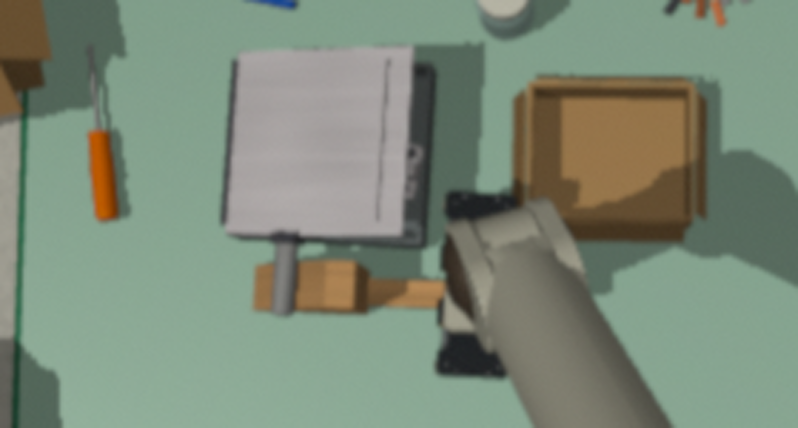

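```bash
python3 -m creep '[{"wx":0.01,"wy":0,"wz":0,"x":0,"y":-14,"z":2.8,"jaw":0.27},{"wx":0.01,"wy":0,"wz":0,"x":0,"y":-14,"z":2.8,"jaw":0.27},{"wx":0,"wy":0,"wz":0,"x":0,"y":-14,"z":2.8,"jaw":0.27},{"wx":0,"wy":0,"wz":0,"x":0,"y":-14,"z":2.8,"jaw":0.27},{"wx":0,"wy":0,"wz":0,"x":0,"y":0,"z":0,"jaw":0.27}]'
python3 - <<'E'
from st import *
go([489.5,73,26],down(-.045)@cv2.Rodrigues(np.array([.2,0,0]))[0])
snap('side','s6');
d=snap('top','t6');f=d['frame'];c=f[95:245,120:400]; cv2.imwrite('pics/crop6.png',cv2.resize(c,None,fx=2.85,fy=2.85,interpolation=cv2.INTER_CUBIC)[:,:,::-1])
E
```

```text
time_s: 8.9
tool_pos: [489.6, 23.1, 29.2]
tcp_rot: [[0.998, -0.059, 0.01], [-0.06, -0.983, 0.172], [-0.0, -0.172, -0.985]]
contact_force: [0.3, 0.3, -0.3]
opening: 24.7
t 8.9 pos [489.6  23.1  29.2] F [ 0.3  0.3 -0.3] open 24.7
[[ 0.998 -0.059  0.01 ]
 [-0.06  -0.983  0.172]
 [-0.    -0.172 -0.985]]
shift tool [ -3.1 -48.5  11.8]
turn tool [ 0.027 -0.002 -0.015]
```

View pics/s6.png

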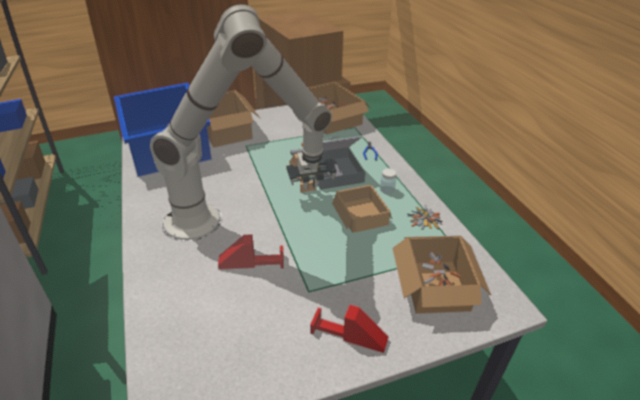

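View pics/crop6.png

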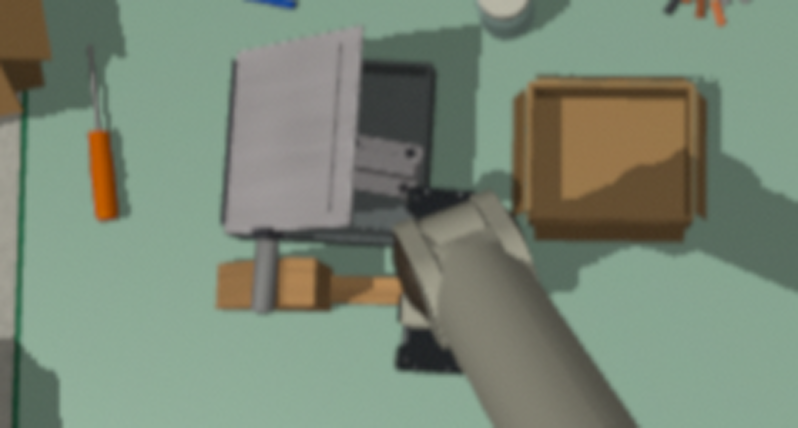

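```bash
python3 -m creep '[{"wx":0.01,"wy":0,"wz":-0.015,"x":-1,"y":-14,"z":2.8,"jaw":0.27},{"wx":0.01,"wy":0,"wz":0,"x":-1,"y":-14,"z":2.8,"jaw":0.27},{"wx":0,"wy":0,"wz":0,"x":0,"y":-14,"z":2.8,"jaw":0.27},{"wx":0,"wy":0,"wz":0,"x":0,"y":0,"z":0,"jaw":0.27}]'
python3 - <<'E'
from st import *
go([489.5,73,26],down(-.045)@cv2.Rodrigues(np.array([.2,0,0]))[0])
snap('wrist','w7');
d=snap('top','t7');f=d['frame'];c=f[95:245,120:400]; cv2.imwrite('pics/crop7.png',cv2.resize(c,None,fx=2.85,fy=2.85,interpolation=cv2.INTER_CUBIC)[:,:,::-1])
E
```

```text
time_s: 9.5
tool_pos: [491.6, 51.6, 28.8]
tcp_rot: [[0.999, -0.053, 0.011], [-0.054, -0.984, 0.173], [0.002, -0.173, -0.985]]
contact_force: [-0.3, 0.2, 0.1]
opening: 24.9
t 9.5 pos [491.6  51.6  28.8] F [-0.3  0.2  0.1] open 24.9
[[ 0.999 -0.053  0.011]
 [-0.054 -0.984  0.173]
 [ 0.002 -0.173 -0.985]]
shift tool [ -3.3 -20.4   6.4]
turn tool [ 0.026 -0.004 -0.008]
```

View pics/w7.png

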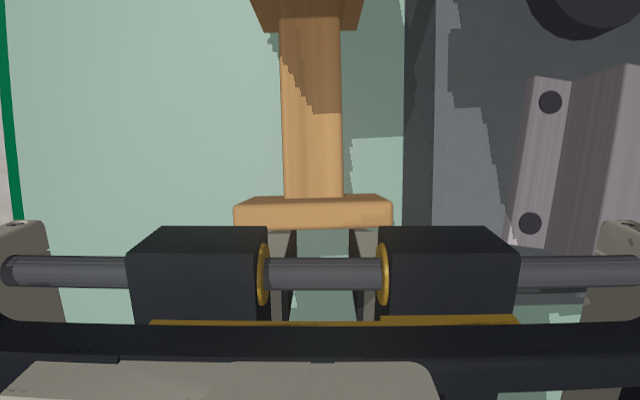

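View pics/crop7.png

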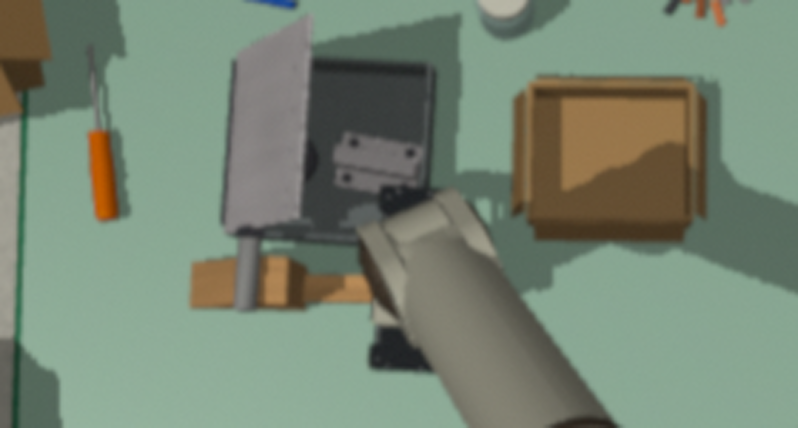

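```bash
python3 -m creep '[{"wx":0.01,"wy":0,"wz":-0.008,"x":-1,"y":-14,"z":2.8,"jaw":0.27},{"wx":0.01,"wy":0,"wz":0,"x":-1,"y":-14,"z":2.8,"jaw":0.27},{"wx":0,"wy":0,"wz":0,"x":0,"y":-14,"z":2.8,"jaw":0.27},{"wx":0,"wy":0,"wz":0,"x":0,"y":0,"z":0,"jaw":0.27}]'
python3 - <<'E'
from st import *
go([489.5,83,26],down(-.045)@cv2.Rodrigues(np.array([.2,0,0]))[0])
d=snap('top','t8');f=d['frame'];c=f[95:245,120:400]; cv2.imwrite('pics/crop8.png',cv2.resize(c,None,fx=2.85,fy=2.85,interpolation=cv2.INTER_CUBIC)[:,:,::-1])
E
```

```text
time_s: 10.1
tool_pos: [493.2, 79.1, 27.6]
tcp_rot: [[0.998, -0.054, 0.011], [-0.055, -0.983, 0.172], [0.001, -0.173, -0.985]]
contact_force: [0.2, 0.9, -0.1]
opening: 24.9
t 10.1 pos [493.2  79.1  27.6] F [ 0.2  0.9 -0.1] open 24.9
[[ 0.998 -0.054  0.011]
 [-0.055 -0.983  0.172]
 [ 0.001 -0.173 -0.985]]
shift tool [-4.  -3.4  2.3]
turn tool [ 0.026 -0.003 -0.01 ]
```

View pics/crop8.png

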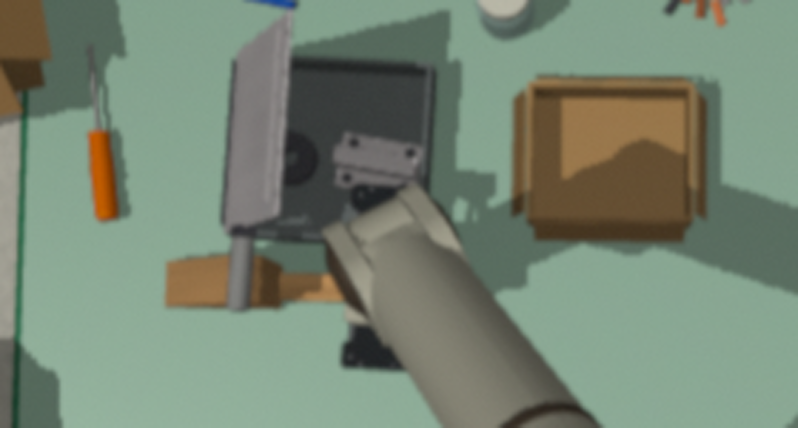

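```bash
python3 - <<'E'
from st import *
d=load('t8')
def cp(*a): return np.array(a,float)/2.85+[120,95]
def loc(p): p=np.atleast_2d(p); e=p[:,:2]-[635.1,129.6]; return np.c_[e@[.999,-.045],e@[.045,.999],p[:,2]].round(1)
print('rear edge',loc(plane(d,cp((281,262),(280,306))-.3,110)))
print('roller',loc(plane(d,cp((240,270),(240,308))-.3,122)), loc(depth(d,cp((240,270),(240,295),(241,285)))))
print('lid edge',loc(plane(d,cp((291,20),(278,215)),242)))
P=depth(d,np.c_[np.mgrid[0:400,0:640][1].ravel(),np.mgrid[0:400,0:640][0].ravel()]); L=loc(P)
m=(L[:,0]>-80)&(L[:,0]<90)&(L[:,1]>0)&(L[:,1]<110)&(L[:,2]>70)
pl=L[m]; A=np.polyfit(pl[:,2],pl[:,1],1); print(m.sum(),'lid angle',np.arctan2(1,-A[0]))
m=(L[:,0]>-175)&(L[:,0]<-130)&(L[:,2]>100)&(L[:,2]<118)
print('flat',L[m][:,1].min(),L[m][:,1].max(), m.sum())
E
```

```text
rear edge [[-130.3   35.5  110. ]
 [-176.    33.7  110. ]]
roller [[-141.4   74.5  122. ]
 [-180.5   72.   122. ]] [[-141.3   70.8  136.4]
 [-167.1   70.4  131.3]
 [-158.6   70.3  133.9]]
lid edge [[ 90.3  10.7 242. ]
 [-98.1  11.7 242. ]]
1042 lid angle 1.09696919404441
flat 54.5 101.2 78
```

```bash
python3 - <<'E'
from st import *
d=load('t8'); c=d['frame'][165:215,170:270]; cv2.imwrite('pics/z8.png',cv2.resize(c,None,fx=8,fy=8,interpolation=cv2.INTER_CUBIC)[:,:,::-1])
P=depth(d,np.c_[np.mgrid[0:400,0:640][1].ravel(),np.mgrid[0:400,0:640][0].ravel()]).reshape(400,640,3)
e=P[...,:2]-[635.1,129.6]; y=e@[.045,.999]; r=198
for u in range(176,242,2): print(u,y[r,u].round(),P[r,u,2].round(),end=' | ')
E
```

```text
176 190.0 5.0 | 178 177.0 28.0 | 180 172.0 24.0 | 182 160.0 41.0 | 184 153.0 44.0 | 186 145.0 51.0 | 188 137.0 59.0 | 190 126.0 75.0 | 192 120.0 75.0 | 194 111.0 89.0 | 196 103.0 94.0 | 198 96.0 99.0 | 200 82.0 130.0 | 202 75.0 135.0 | 204 70.0 131.0 | 206 65.0 132.0 | 208 64.0 107.0 | 210 58.0 111.0 | 212 56.0 93.0 | 214 56.0 64.0 | 216 56.0 36.0 | 218 53.0 24.0 | 220 47.0 21.0 | 222 41.0 23.0 | 224 34.0 23.0 | 226 28.0 21.0 | 228 21.0 26.0 | 230 15.0 27.0 | 232 10.0 19.0 | 234 2.0 26.0 | 236 -1.0 12.0 | 238 -11.0 31.0 | 240 -82.0 411.0 |
```

View pics/z8.png

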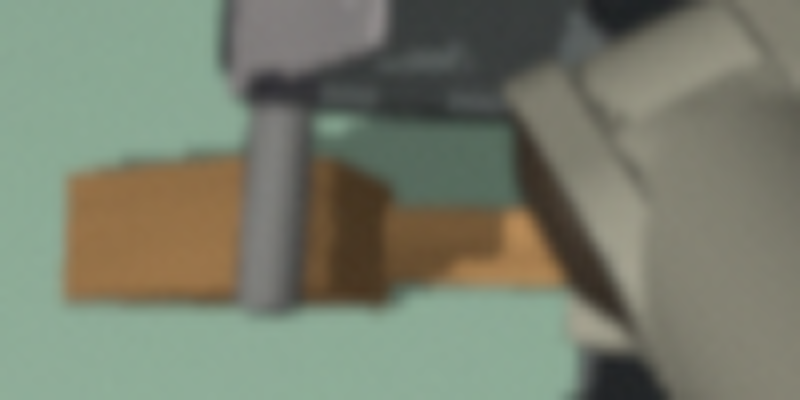

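The zoom shows the roller at (272,200) sitting on the flat top. The block's rear face is at local y = 56, the roller axis is at 71 and the lid is at 1.10 rad. Now I'll back off.

```bash
python3 -m creep '[{"wx":0,"wy":0,"wz":0,"x":0,"y":20,"z":-4,"jaw":0.27},{"wx":0,"wy":0,"wz":0,"x":0,"y":50,"z":-10,"jaw":0.27},{"wx":0,"wy":0,"wz":0,"x":0,"y":50,"z":-10,"jaw":0.27},{"wx":0,"wy":0,"wz":0,"x":0,"y":30,"z":-40,"jaw":0.5},{"wx":-0.09,"wy":0,"wz":0,"x":0,"y":10,"z":-50,"jaw":0.5},{"wx":-0.09,"wy":0,"wz":0,"x":20,"y":0,"z":-50,"jaw":0.5},{"wx":0,"wy":0,"wz":0,"x":50,"y":0,"z":-50,"jaw":0.5},{"wx":0,"wy":0,"wz":0,"x":50,"y":0,"z":-30,"jaw":0.5},{"wx":0,"wy":0,"wz":0,"x":20,"y":0,"z":0,"jaw":0.5},{"wx":0,"wy":0,"wz":0,"x":0,"y":0,"z":0,"jaw":0.5}]'
python3 - <<'E'
from st import *
go([620,-40,250],down(-.045))
d=snap('wrist','w9')
d=snap('top','t9');f=d['frame'];c=f[95:245,120:400]; cv2.imwrite('pics/crop9.png',cv2.resize(c,None,fx=2.85,fy=2.85,interpolation=cv2.INTER_CUBIC)[:,:,::-1])
E
```

```text
time_s: 11.4
tool_pos: [621.2, -100.2, 239.8]
tcp_rot: [[0.999, -0.044, 0.003], [-0.044, -0.999, 0.012], [0.002, -0.012, -1.0]]
contact_force: [-1.5, -0.2, -0.0]
opening: 45.6
t 11.4 pos [ 621.2 -100.2  239.8] F [-1.5 -0.2 -0. ] open 45.6
[[ 0.999 -0.044  0.003]
 [-0.044 -0.999  0.012]
 [ 0.002 -0.012 -1.   ]]
shift tool [ -3.9 -60.2  -9.5]
turn tool [-0.012 -0.002  0.001]
```

View pics/w9.png

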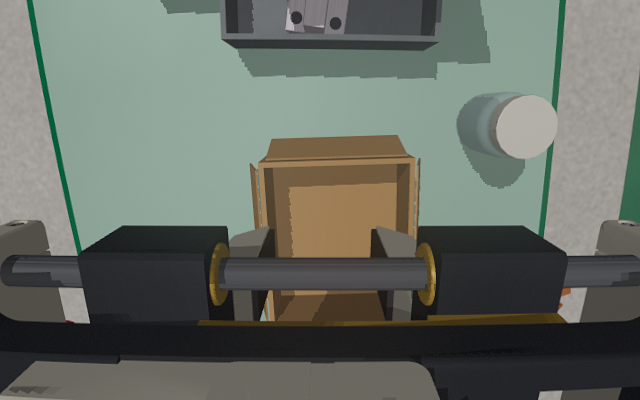

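View pics/crop9.png

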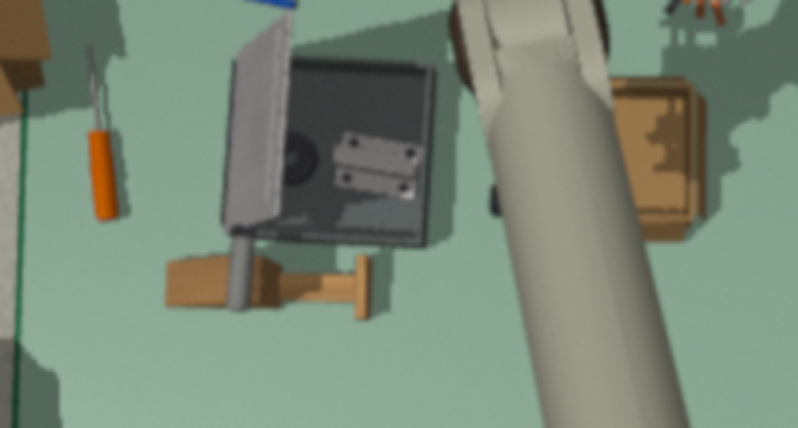

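```bash
python3 -m creep '[{"wx":-0.012,"wy":0,"wz":0,"x":0,"y":-40,"z":0,"jaw":0.6},{"wx":0,"wy":0,"wz":0,"x":0,"y":-35,"z":0,"jaw":0.6},{"wx":0,"wy":0,"wz":0,"x":0,"y":0,"z":0,"jaw":0.6},{"wx":0,"wy":0,"wz":0,"x":0,"y":0,"z":0,"jaw":0.6}]'
python3 - <<'E'
from st import *
go([620,-40,250],down(-.045))
d=snap('wrist','w10')
E
```

```text
time_s: 12.0
tool_pos: [617.5, -25.3, 236.8]
tcp_rot: [[0.999, -0.045, -0.006], [-0.045, -0.999, -0.002], [-0.006, 0.002, -1.0]]
contact_force: [0.2, 0.2, 0.9]
opening: 55.2
t 12.0 pos [617.5 -25.3 236.8] F [0.2 0.2 0.9] open 55.2
[[ 0.999 -0.045 -0.006]
 [-0.045 -0.999 -0.002]
 [-0.006  0.002 -1.   ]]
shift tool [  3.   14.6 -13.2]
turn tool [ 0.002  0.006 -0.   ]
```

View pics/w10.png

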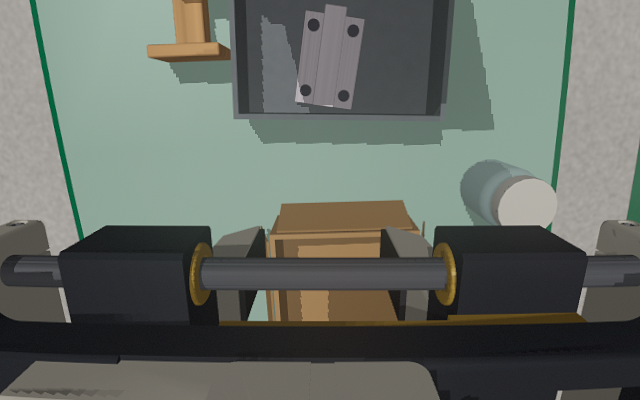

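```bash
python3 - <<'E'
from st import *
d=load('w10')
B=plane(d,[(308,10),(364,17),(352,109),(295,103)],13); print(B.round(1),B.mean(0).round(1),np.linalg.norm(np.diff(B[[0,1,2,3,0]],axis=0),axis=1).round(1))
print(depth(d,[(330,50),(310,60),(348,70),(380,70)]).round(1))
c=d['frame'][0:130,220:460]; cv2.imwrite('pics/z10.png',cv2.resize(c,None,fx=3.3,fy=3.3,interpolation=cv2.INTER_CUBIC)[:,:,::-1])
P=depth(d,np.c_[np.mgrid[0:400,0:640][1].ravel(),np.mgrid[0:400,0:640][0].ravel()]).reshape(400,640,3)
s=P[3:115,285:375]; m=(s[...,2]>40)&(s[...,2]<55); print(m.sum(),cv2.minAreaRect(s[m][:,:2].astype(np.float32)), s[m].mean(0))
E
```

```text
[[608.9 132.   13. ]
 [664.4 122.9  13. ]
 [649.9  33.3  13. ]
 [590.3  42.2  13. ]] [628.4  82.6  13. ] [56.3 90.8 60.3 91.7]
[[628.5  88.3  49. ]
 [608.4  84.4  12.6]
 [646.8  72.6  14.7]
 [680.8  71.8   6.4]]
2229 ((614.0701904296875, 79.23408508300781), (97.90943908691406, 53.45208740234375), 85.452392578125) [627.23954494  82.06169796  48.57828804]
```

View pics/z10.png

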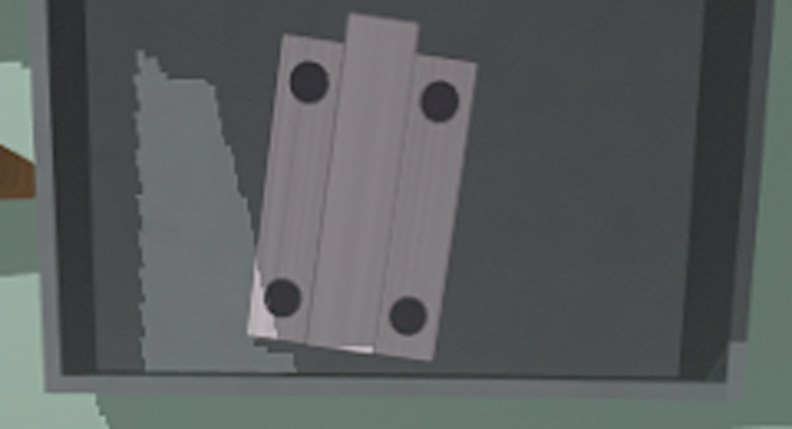

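```bash
python3 - <<'E'
from st import *
d=load('w10')
a=plane(d,[(336.1,5.8),(323.2,104.7)],48); print(a.round(1),np.arctan2(*(a[0]-a[1])[:2]))
Rt=down(-.175)@cv2.Rodrigues(np.array([.2,0,0]))[0]
g=np.array([627.5,79,21]); go(g-215*Rt[:,2],Rt); print(Rt[:,2])
E
```

```text
[[635.6 126.1  48. ]
 [620.   39.4  48. ]] 0.1779633284302218
t 12.05 pos [617.5 -25.  236.9] F [ 0.7  0.9 -0.1] open 55.2
[[ 0.999 -0.045 -0.006]
 [-0.045 -0.999 -0.001]
 [-0.006  0.001 -1.   ]]
shift tool [ -0.2 -62.    5.1]
turn tool [0.202 0.019 0.129]
[ 0.03458995  0.19563496 -0.98006658]
```

```bash
python3 -m creep '[{"wx":0.1,"wy":0.01,"wz":0.065,"x":0,"y":-25,"z":0,"jaw":0.6},{"wx":0.1,"wy":0.01,"wz":0.065,"x":0,"y":-25,"z":0,"jaw":0.6},{"wx":0,"wy":0,"wz":0,"x":0,"y":0,"z":0,"jaw":0.6}]'
python3 - <<'E'
from st import *
Rt=down(-.178)@cv2.Rodrigues(np.array([.2,0,0]))[0]
go([627.5,79,21],Rt)
E
```

```text
time_s: 12.42
tool_pos: [620.8, 21.0, 238.5]
tcp_rot: [[0.983, -0.18, 0.036], [-0.184, -0.963, 0.196], [-0.001, -0.2, -0.98]]
contact_force: [-0.1, -0.8, -0.4]
opening: 55.2
t 12.43 pos [620.8  21.  238.5] F [-0.1 -0.8 -0.4] open 55.2
[[ 0.983 -0.18   0.036]
 [-0.184 -0.963  0.196]
 [-0.001 -0.2   -0.98 ]]
shift tool [ -3.9 -13.7 224.7]
turn tool [-0.001 -0.001 -0.007]
```

```bash
python3 -m creep '[{"wx":0,"wy":0,"wz":-0.005,"x":-3,"y":-8,"z":40,"jaw":0.6},{"wx":0,"wy":0,"wz":0,"x":-1,"y":-5,"z":45,"jaw":0.6},{"wx":0,"wy":0,"wz":0,"x":0,"y":0,"z":45,"jaw":0.6},{"wx":0,"wy":0,"wz":0,"x":0,"y":0,"z":20,"jaw":0.6},{"wx":0,"wy":0,"wz":0,"x":0,"y":0,"z":0,"jaw":0.6}]'
python3 - <<'E'
from st import *
Rt=down(-.178)@cv2.Rodrigues(np.array([.2,0,0]))[0]
go([627.5,79,21],Rt)
snap('wrist','w11');snap('top','t11')
E
```

```text
time_s: 13.05
tool_pos: [627.1, 55.2, 90.8]
tcp_rot: [[0.984, -0.175, 0.039], [-0.179, -0.966, 0.184], [0.006, -0.188, -0.982]]
contact_force: [0.9, -0.1, 0.5]
opening: 55.3
t 13.05 pos [627.1  55.2  90.8] F [ 0.9 -0.1  0.5] open 55.3
[[ 0.984 -0.175  0.039]
 [-0.179 -0.966  0.184]
 [ 0.006 -0.188 -0.982]]
shift tool [-4.3 -9.9 73. ]
turn tool [ 0.011 -0.006 -0.001]
```

View pics/w11.png

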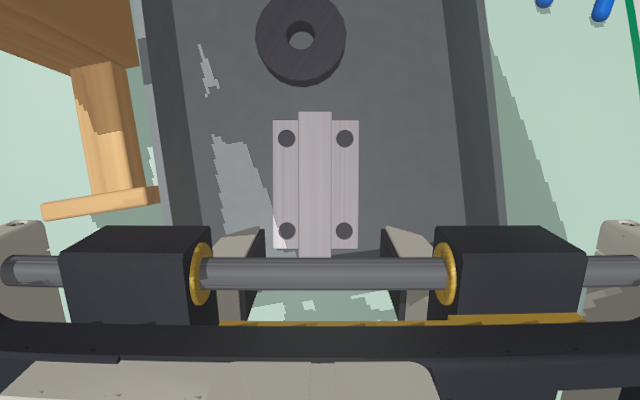

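View pics/t11.png

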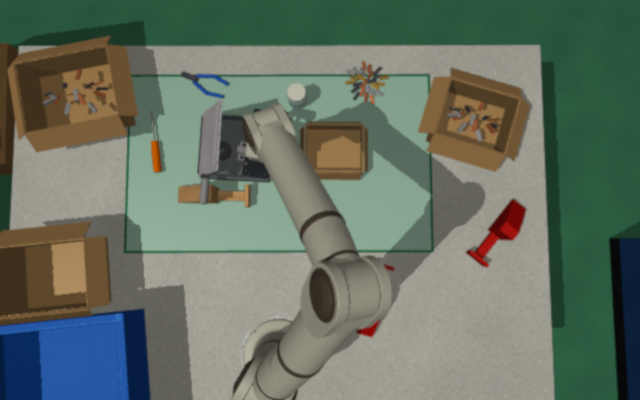

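```bash
python3 -m creep '[{"wx":0.01,"wy":-0.006,"wz":0,"x":-4,"y":-8,"z":30,"jaw":0.6},{"wx":0,"wy":0,"wz":0,"x":0,"y":-2,"z":25,"jaw":0.6},{"wx":0,"wy":0,"wz":0,"x":0,"y":0,"z":12,"jaw":0.6},{"wx":0,"wy":0,"wz":0,"x":0,"y":0,"z":0,"jaw":0.6}]'
python3 - <<'E'
from st import *
Rt=down(-.178)@cv2.Rodrigues(np.array([.2,0,0]))[0]
go([627.5,79,21],Rt)
E
```

```text
time_s: 13.65
tool_pos: [636.5, 75.8, 35.6]
tcp_rot: [[0.983, -0.176, 0.052], [-0.183, -0.964, 0.192], [0.016, -0.199, -0.98]]
contact_force: [0.3, 0.5, 0.2]
opening: 55.4
t 13.65 pos [636.5  75.8  35.6] F [0.3 0.5 0.2] open 55.4
[[ 0.983 -0.176  0.052]
 [-0.183 -0.964  0.192]
 [ 0.016 -0.199 -0.98 ]]
shift tool [-9.7  1.4 14.4]
turn tool [-0.    -0.017 -0.003]
```

```bash
python3 -m creep '[{"wx":0,"wy":-0.017,"wz":0,"x":-9,"y":0,"z":0,"jaw":0.6},{"wx":0,"wy":0,"wz":0,"x":0,"y":0,"z":0,"jaw":0.6}]'
python3 - <<'E'
from st import *
Rt=down(-.178)@cv2.Rodrigues(np.array([.2,0,0]))[0]
go([627.5,79,21],Rt)
snap('wrist','w12')
E
```

```text
time_s: 13.9
tool_pos: [628.6, 77.0, 37.7]
tcp_rot: [[0.984, -0.176, 0.038], [-0.18, -0.964, 0.195], [0.002, -0.199, -0.98]]
contact_force: [0.2, 0.5, -0.0]
opening: 55.4
t 13.9 pos [628.6  77.   37.7] F [ 0.2  0.5 -0. ] open 55.4
[[ 0.984 -0.176  0.038]
 [-0.18  -0.964  0.195]
 [ 0.002 -0.199 -0.98 ]]
shift tool [-1.5  1.5 16.7]
turn tool [-0.    -0.002 -0.003]
```

View pics/w12.png

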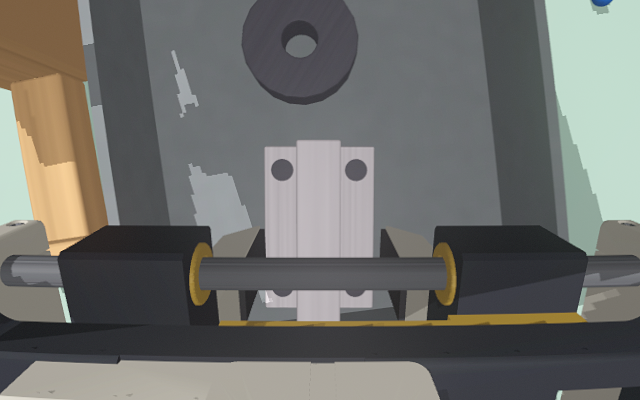

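Rib centred between the fingers (rib at column 318, fingers' middle at 322). Going down the rest and gripping.

```bash
python3 -m creep '[{"wx":0,"wy":-0.003,"wz":0,"x":-2,"y":0,"z":10,"jaw":0.6},{"wx":0,"wy":0,"wz":0,"x":-2,"y":0,"z":7,"jaw":0.6},{"wx":0,"wy":0,"wz":0,"x":0,"y":0,"z":0,"jaw":0.6}]'
python3 - <<'E'
from st import *
Rt=down(-.178)@cv2.Rodrigues(np.array([.2,0,0]))[0]
go([627.5,79,21],Rt)
E
```

```text
time_s: 14.32
tool_pos: [625.8, 80.7, 20.4]
tcp_rot: [[0.984, -0.177, 0.036], [-0.18, -0.964, 0.195], [0.0, -0.199, -0.98]]
contact_force: [0.7, 0.5, -0.7]
opening: 54.7
t 14.32 pos [625.8  80.7  20.4] F [ 0.7  0.5 -0.7] open 54.7
[[ 0.984 -0.177  0.036]
 [-0.18  -0.964  0.195]
 [ 0.    -0.199 -0.98 ]]
shift tool [ 2.   1.3 -0.9]
turn tool [-0.    -0.001 -0.003]
```

```bash
python3 -m creep '[{"wx":0,"wy":0,"wz":0,"x":1.5,"y":0,"z":-1,"jaw":0},{"wx":0,"wy":0,"wz":0,"x":0,"y":0,"z":0,"jaw":0},{"wx":0,"wy":0,"wz":0,"x":0,"y":0,"z":0,"jaw":0},{"wx":0,"wy":0,"wz":0,"x":0,"y":0,"z":0,"jaw":0},{"wx":0,"wy":0,"wz":0,"x":0,"y":0,"z":0,"jaw":0}]' 40
python3 - <<'E'
from st import *
Rt=down(-.178)@cv2.Rodrigues(np.array([.2,0,0]))[0]
go([627.5,79,21],Rt)
E
```

```text
time_s: 14.95
tool_pos: [627.5, 80.4, 21.5]
tcp_rot: [[0.984, -0.177, 0.036], [-0.18, -0.964, 0.196], [0.0, -0.199, -0.98]]
contact_force: [-0.6, 0.6, -0.3]
opening: 19.7
t 14.95 pos [627.5  80.4  21.5] F [-0.6  0.6 -0.3] open 19.7
[[ 0.984 -0.177  0.036]
 [-0.18  -0.964  0.196]
 [ 0.    -0.199 -0.98 ]]
shift tool [0.2 1.5 0.2]
turn tool [-0.    -0.001 -0.003]
```

```bash
python3 -m creep '[{"wx":0,"wy":0,"wz":0,"x":0,"y":-2,"z":-10,"jaw":0},{"wx":0,"wy":0,"wz":0,"x":0,"y":-5,"z":-25,"jaw":0},{"wx":0,"wy":0,"wz":0,"x":0,"y":-6,"z":-30,"jaw":0},{"wx":0,"wy":0,"wz":0,"x":0,"y":-4,"z":-30,"jaw":0},{"wx":0,"wy":0,"wz":0,"x":0,"y":0,"z":-30,"jaw":0},{"wx":0,"wy":0,"wz":0,"x":0,"y":0,"z":0,"jaw":0}]'
python3 - <<'E'
from st import *
Rt=down(0)@cv2.Rodrigues(np.array([.2,0,0]))[0]
go([630,-160,150],Rt)
snap('wrist','w13');snap('side','s13')
E
```

```text
time_s: 15.7
tool_pos: [623.9, 71.7, 151.3]
tcp_rot: [[0.984, -0.176, 0.032], [-0.179, -0.964, 0.194], [-0.003, -0.197, -0.98]]
contact_force: [0.5, -0.3, -2.3]
opening: 19.6
t 15.7 pos [623.9  71.7 151.3] F [ 0.5 -0.3 -2.3] open 19.6
[[ 0.984 -0.176  0.032]
 [-0.179 -0.964  0.194]
 [-0.003 -0.197 -0.98 ]]
shift tool [ 47.5 222.6 -43.5]
turn tool [ 0.002 -0.032 -0.177]
```

View pics/w13.png

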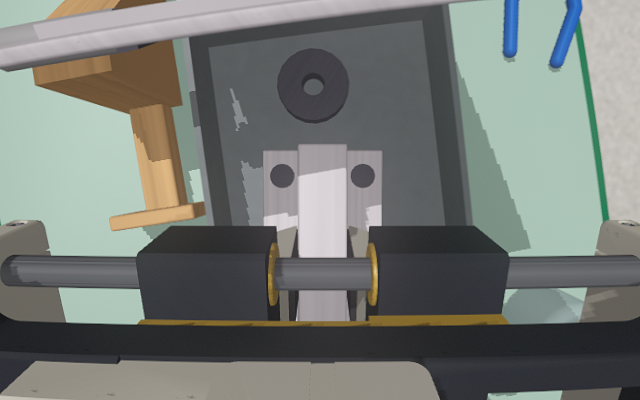

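View pics/s13.png

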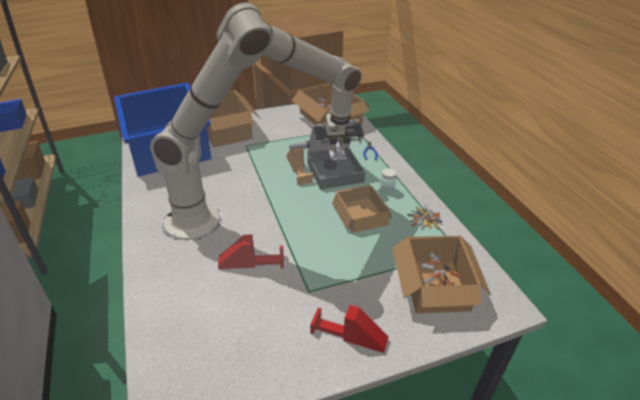

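```bash
python3 -m creep '[{"wx":0,"wy":0,"wz":-0.06,"x":0,"y":40,"z":-8,"jaw":0},{"wx":0,"wy":0,"wz":-0.06,"x":0,"y":50,"z":-10,"jaw":0},{"wx":0,"wy":0,"wz":-0.05,"x":0,"y":50,"z":-10,"jaw":0},{"wx":0,"wy":0,"wz":0,"x":0,"y":50,"z":-10,"jaw":0},{"wx":0,"wy":0,"wz":0,"x":0,"y":30,"z":-6,"jaw":0},{"wx":0,"wy":0,"wz":0,"x":0,"y":0,"z":0,"jaw":0}]'
python3 - <<'E'
from st import *
Rt=down(0)@cv2.Rodrigues(np.array([.2,0,0]))[0]
go([634,-176,90],Rt)
print(plane(load('w9'),[(262,163),(412,157)],65).round(1))
d=snap('wrist','w14')
d=snap('top','t14');f=d['frame'];c=f[95:245,120:400]; cv2.imwrite('pics/crop14.png',cv2.resize(c,None,fx=2.85,fy=2.85,interpolation=cv2.INTER_CUBIC)[:,:,::-1])
E
```

```text
time_s: 16.55
tool_pos: [598.3, -154.5, 137.1]
tcp_rot: [[1.0, 0.001, 0.011], [-0.001, -0.98, 0.199], [0.011, -0.199, -0.98]]
contact_force: [0.3, 0.9, -1.8]
opening: 19.9
t 16.55 pos [ 598.3 -154.5  137.1] F [ 0.3  0.9 -1.8] open 19.9
[[ 1.     0.001  0.011]
 [-0.001 -0.98   0.199]
 [ 0.011 -0.199 -0.98 ]]
shift tool [35.2 30.5 42.3]
turn tool [-0.001 -0.011  0.001]
[[564.6 -84.3  65. ]
 [707.6 -85.   65. ]]
```

View pics/w14.png

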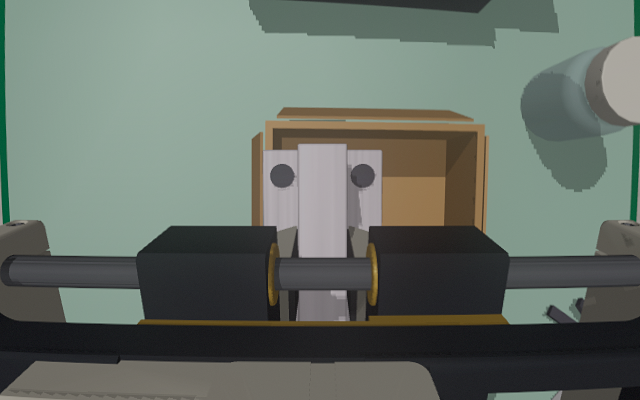

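View pics/crop14.png

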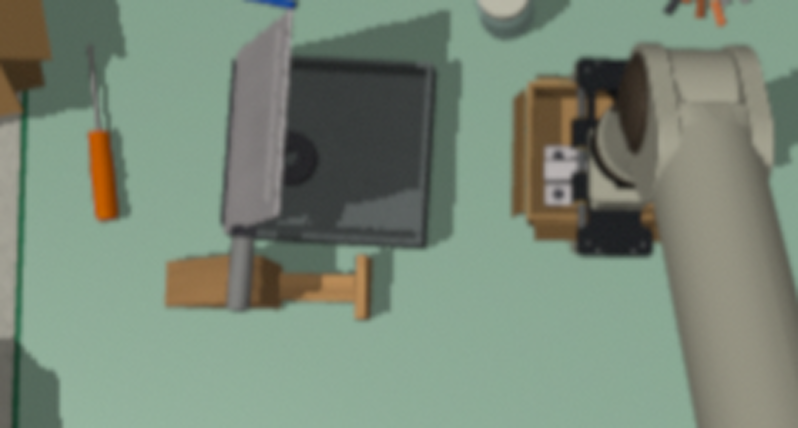

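```bash
python3 -m creep '[{"wx":0,"wy":-0.011,"wz":0,"x":20,"y":18,"z":10,"jaw":0},{"wx":0,"wy":0,"wz":0,"x":18,"y":15,"z":15,"jaw":0},{"wx":0,"wy":0,"wz":0,"x":0,"y":0,"z":10,"jaw":0},{"wx":0,"wy":0,"wz":0,"x":0,"y":0,"z":0,"jaw":0}]'
python3 - <<'E'
from st import *
Rt=down(0)@cv2.Rodrigues(np.array([.2,0,0]))[0]
go([635,-177,30],Rt)
E
```

```text
time_s: 17.15
tool_pos: [636.8, -164.1, 95.3]
tcp_rot: [[1.0, 0.019, -0.006], [0.019, -0.978, 0.207], [-0.002, -0.207, -0.978]]
contact_force: [-0.0, -0.4, -2.8]
opening: 19.8
t 17.15 pos [ 636.8 -164.1   95.3] F [-0.  -0.4 -2.8] open 19.8
[[ 1.     0.019 -0.006]
 [ 0.019 -0.978  0.207]
 [-0.002 -0.207 -0.978]]
shift tool [-1.9 26.1 61.2]
turn tool [-0.008  0.005  0.019]
```

```bash
python3 -m creep '[{"wx":-0.008,"wy":0.005,"wz":0.01,"x":-1,"y":14,"z":5,"jaw":0},{"wx":0,"wy":0,"wz":0,"x":0,"y":8,"z":25,"jaw":0},{"wx":0,"wy":0,"wz":0,"x":0,"y":4,"z":20,"jaw":0},{"wx":0,"wy":0,"wz":0,"x":0,"y":0,"z":0,"jaw":0}]'
python3 - <<'E'
from st import *
Rt=down(0)@cv2.Rodrigues(np.array([.2,0,0]))[0]
go([635,-177,21.5],Rt)
d=snap('wrist','w15')
E
```

```text
time_s: 17.65
tool_pos: [634.6, -179.5, 37.7]
tcp_rot: [[1.0, 0.009, -0.001], [0.009, -0.98, 0.198], [0.0, -0.198, -0.98]]
contact_force: [0.7, 0.1, -2.4]
opening: 19.5
t 17.65 pos [ 634.6 -179.5   37.7] F [ 0.7  0.1 -2.4] open 19.5
[[ 1.     0.009 -0.001]
 [ 0.009 -0.98   0.198]
 [ 0.    -0.198 -0.98 ]]
shift tool [ 0.4  0.7 16.3]
turn tool [0.001 0.001 0.009]
```

View pics/w15.png

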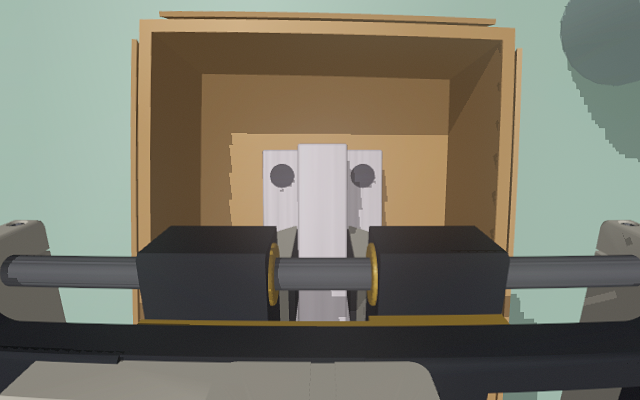

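```bash
python3 -m creep '[{"wx":0,"wy":0,"wz":0,"x":0,"y":1.2,"z":6,"jaw":0},{"wx":0,"wy":0,"wz":0,"x":0,"y":0.8,"z":4,"jaw":0},{"wx":0,"wy":0,"wz":0,"x":0,"y":0.4,"z":2,"jaw":0},{"wx":0,"wy":0,"wz":0,"x":0,"y":0.3,"z":1.5,"jaw":0}]'; python3 -m creep '[{"wx":0,"wy":0,"wz":0,"x":0,"y":0.3,"z":1.5,"jaw":0},{"wx":0,"wy":0,"wz":0,"x":0,"y":0.3,"z":1.5,"jaw":0}]'
```

```text
time_s: 18.2
tool_pos: [636.9, -179.3, 25.8]
tcp_rot: [[1.0, 0.01, 0.003], [0.01, -0.98, 0.197], [0.005, -0.197, -0.98]]
contact_force: [0.2, -0.3, -3.2]
opening: 19.8
time_s: 18.45
tool_pos: [637.2, -179.3, 22.9]
tcp_rot: [[1.0, 0.01, 0.003], [0.01, -0.98, 0.197], [0.005, -0.197, -0.98]]
contact_force: [-0.5, 0.4, -3.5]
opening: 20.3
```

```bash
python3 -m creep '[{"wx":0,"wy":0,"wz":0,"x":0,"y":0.2,"z":1,"jaw":0},{"wx":0,"wy":0,"wz":0,"x":0,"y":0,"z":0,"jaw":0}]'; python3 -m creep '[{"wx":0,"wy":0,"wz":0,"x":0,"y":0.2,"z":1,"jaw":0},{"wx":0,"wy":0,"wz":0,"x":0,"y":0,"z":0,"jaw":0}]'
```

```text
time_s: 18.7
tool_pos: [637.2, -179.3, 21.8]
tcp_rot: [[1.0, 0.01, 0.003], [0.01, -0.98, 0.197], [0.005, -0.197, -0.98]]
contact_force: [-0.1, 0.3, -2.8]
opening: 20.0
time_s: 18.95
tool_pos: [637.5, -179.4, 21.8]
tcp_rot: [[1.0, 0.01, 0.004], [0.009, -0.98, 0.197], [0.006, -0.197, -0.98]]
contact_force: [0.1, 0.3, -2.1]
opening: 20.1
```

```bash
python3 -m creep '[{"wx":0,"wy":0,"wz":0,"x":0,"y":0.2,"z":1.2,"jaw":0},{"wx":0,"wy":0,"wz":0,"x":0,"y":0,"z":0,"jaw":0}]'; python3 -m creep '[{"wx":0,"wy":0,"wz":0,"x":0,"y":0.2,"z":1.2,"jaw":0},{"wx":0,"wy":0,"wz":0,"x":0,"y":0,"z":0,"jaw":0}]'
```

```text
time_s: 19.2
tool_pos: [637.6, -179.4, 21.7]
tcp_rot: [[1.0, 0.01, 0.004], [0.009, -0.98, 0.197], [0.006, -0.197, -0.98]]
contact_force: [-0.1, -1.3, -2.1]
opening: 19.8
time_s: 19.45
tool_pos: [637.7, -179.4, 21.7]
tcp_rot: [[1.0, 0.01, 0.004], [0.009, -0.98, 0.196], [0.005, -0.196, -0.981]]
contact_force: [-1.0, -0.0, 0.1]
opening: 19.9
```

Weight is now on the carton floor (Fz about 0, TCP z 21.7 as expected). Releasing.

```bash
python3 -m creep '[{"wx":0,"wy":0,"wz":0,"x":0,"y":0,"z":0,"jaw":0.3},{"wx":0,"wy":0,"wz":0,"x":0,"y":0,"z":0,"jaw":0.45},{"wx":0,"wy":0,"wz":0,"x":0,"y":0,"z":0,"jaw":0.5},{"wx":0,"wy":0,"wz":0,"x":0,"y":-2,"z":-10,"jaw":0.5},{"wx":0,"wy":0,"wz":0,"x":0,"y":-5,"z":-30,"jaw":0.5},{"wx":0,"wy":0,"wz":0,"x":0,"y":0,"z":-50,"jaw":0.5},{"wx":0,"wy":0,"wz":0,"x":0,"y":0,"z":-50,"jaw":0.5},{"wx":0,"wy":0,"wz":0,"x":-20,"y":40,"z":-30,"jaw":0.5},{"wx":0,"wy":0,"wz":0,"x":-40,"y":60,"z":-10,"jaw":0.5},{"wx":0,"wy":0,"wz":0,"x":-40,"y":60,"z":-10,"jaw":0.5},{"wx":0,"wy":0,"wz":0,"x":-20,"y":30,"z":0,"jaw":0.5},{"wx":0,"wy":0,"wz":0,"x":0,"y":0,"z":0,"jaw":0.5}]'
python3 - <<'E'
from st import *
go([634,-176,90])
d=snap('wrist','w16');snap('side','s16')
d=snap('top','t16');f=d['frame'];c=f[95:245,120:400]; cv2.imwrite('pics/crop16.png',cv2.resize(c,None,fx=2.85,fy=2.85,interpolation=cv2.INTER_CUBIC)[:,:,::-1])
E
```

```text
time_s: 20.95
tool_pos: [526.7, -391.0, 181.9]
tcp_rot: [[1.0, 0.016, 0.012], [0.013, -0.981, 0.193], [0.015, -0.193, -0.981]]
contact_force: [-0.1, 0.6, -0.7]
opening: 45.9
t 20.95 pos [ 526.7 -391.   181.9] F [-0.1  0.6 -0.7] open 45.9
[[ 1.     0.016  0.012]
 [ 0.013 -0.981  0.193]
 [ 0.015 -0.193 -0.981]]
shift tool [ 108.7 -191.5  133. ]
```

View pics/w16.png

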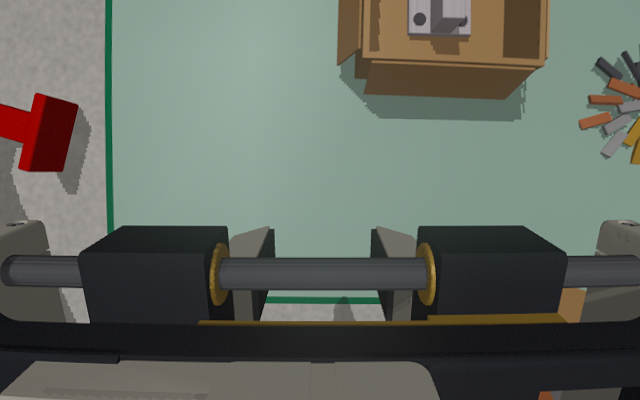

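View pics/crop16.png

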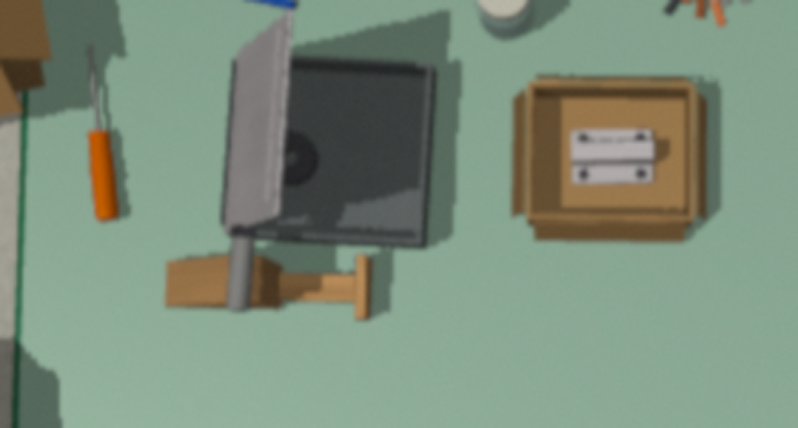

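The top view shows the bracket base down in the middle of the carton (612,157) and the lid propped with the roller on the wedge (240,270). The pulley is still in the locker at (297,158). The screwdriver and jar look unmoved. One last numeric check, then I'll hand in.

```bash
python3 - <<'E'
from st import *
d=load('t16'); a=load('t9'); z=load('t0') if 0 else load('top0')
P=depth(d,np.c_[np.mgrid[0:400,0:640][1].ravel(),np.mgrid[0:400,0:640][0].ravel()]); e=P[:,:2]-[635.1,129.6]; L=np.c_[e@[.999,-.045],e@[.045,.999],P[:,2]]
m=(L[:,0]>-80)&(L[:,0]<90)&(L[:,1]>0)&(L[:,1]<110)&(L[:,2]>70); A=np.polyfit(L[m,2],L[m,1],1); print('lid',np.arctan2(1,-A[0]))
m=(P[:,0]>585)&(P[:,0]<690)&(P[:,1]>-250)&(P[:,1]<-105)&(P[:,2]<60)
for lo,hi in((10,20),(40,58)):
    k=m&(P[:,2]>lo)&(P[:,2]<hi); print(lo,k.sum(),P[k].mean(0).round(1))
for n,(x0,x1,y0,y1) in dict(jar=(280,312,78,112),scr=(148,166,112,178)).items():
    print(n,np.abs(d['frame'][y0:y1,x0:x1].astype(int)-z['frame'][y0:y1,x0:x1]).mean().round(2))
print(robot.observe()['joint_velocities'].round(3)); print(robot.close_job())
E
```

```text
lid 1.096971934032275
10 306 [ 633.  -174.7   13.3]
40 201 [ 632.8 -173.2   47.4]
jar 6.69
scr 5.73
[-0.024  0.001 -0.014  0.008  0.    -0.002  0.001]
the job is handed in; nothing more can be done
None
```

```bash
python3 - <<'E'
from h import *
d=load('top0')['frame'];e=load('t16')['frame']
D=lambda x0,x1,y0,y1:np.abs(e[y0:y1,x0:x1].astype(int)-d[y0:y1,x0:x1]).mean().round(2)
print('bare mat',D(380,420,180,230))
for x0,x1,y0,y1 in((280,312,78,112),(148,166,112,178)):
    g=[cv2.cvtColor(i[y0:y1,x0:x1],cv2.COLOR_RGB2GRAY).astype(np.float32) for i in(d,e)]; print(cv2.phaseCorrelate(*g))
E
```

```text
bare mat 17.93
((0.026783097926310617, 0.08839987049113418), 0.9086363025837474)
((0.02526636126238735, 0.018252045038885), 0.9796963076532623)
```

I did the job as asked and handed it in after about 21 s of the 72 s allowed; the hand-in reported no verdict.

1. **Lid:** I gripped the wooden wedge at the top and slid it into line with the roller. Then I pushed it in by its plate until the roller sat on the flat top.
2. **Bracket:** I lifted the ribbed bracket out by its rib and lowered it into the carton until the floor carried its weight. Then I let go and moved the hand clear.

The last checks showed:
- **Lid:** it stands at 1.097 rad with the hand off. In the image taken just before the hand backed off, the wedge's middle and the roller's axis agreed to within about 2 mm, both near 71 mm along the locker's y.
- **Bracket:** it lies base down near the middle of the carton, at about (633, -174). Its base top is at z = 13 and its rib top at z = 47, as they should be.
- **Other things:** the pulley is still in the locker. The screwdriver and jar shifted less than 0.1 pixel between the first and last top images.
- **Forces:** the highest contact force I read was about 15 N, while pushing the wedge.

Two measurements disagreed:
- **Cameras:** the top and wrist cameras differed by about 4 to 5 mm in x. I relied on the wrist view for the bracket grasp.
- **Pixel difference:** a plain pixel difference around the screwdriver and jar was not zero. Bare mat differed more (17.9 against about 6), so I put it down to lighting and noise. I made that comparison and the shift check on saved images after handing in.

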